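Load and tighten the wash carrier, sort the rest

TASK

Get this tray of dental kit ready for the washer: put every square aluminium bur box into the clamp carrier's bed, side by side down on the plate between the jaws, and then turn the brass turnbuckle sleeve by its spokes, their tops moving towards the bed, until both jaws grip all the boxes firmly. Drop the round steel pots into the wire basket and the worn mouth props (the black rubber stepped wedges) into the white reject box. Leave the soap dispenser, jar and mouth mirror alone.

Things in the scene. Friction and masses are not known exactly. Their poses are not given: they have to be found in the camera images.
- bed (a point): Middle of the bed of the fixed clamp carrier (steel plate 150 x 285 mm), on the plate's top face, 12 mm over the bench, half-way between the jaws. x axis: across the bed, from near jaw to far jaw, the way the jaws close. y axis: along the bed, towards the turnbuckle. Clear bed 154 mm long (y -77 to 77), an 18 mm high stop at each end.
- turnbuckle (a point): Centre of the brass turnbuckle sleeve (28 mm thick, 56 mm long), on its axis, 64 mm over the bench, 145 mm along y from the bed's middle. Axes as bed's; it turns about x. From its mid-length five steel spokes, 10 mm thick, 72 degrees apart, reach 49 mm from the axis. Rods join it to jaw lugs 54 mm out along x each way (fully open), 76 mm high over the bench.
- sleeve (a joint): Turn of the sleeve, 0 to 9.5 rad; positive = tightening = spoke tops move towards the bed. At 0 and every fifth of a turn a spoke points straight up. Each radian draws both jaws in 1.5 mm. Takes about 0.1 N m (2 to 4 N at a spoke), stays where left, starts between 0 and 1.5. The jaws meet the boxes near 7.3 rad; from there the pads give and it grows stiff. 8.0 rad is a firm grip.
- jaw_near (a joint): Draw-in (m) of the jaw on the robot's side, 0 fully open. Its face is three grey pads in a row (49 mm long each, sprung, giving up to 5 mm at 2 N per mm), which reach 29 mm minus the draw-in from the bed's middle line. Both jaws are aluminium, 16 mm high above the plate; gap 58 mm fully open.
- jaw_far (a joint): Draw-in (m) of the plain rigid jaw on the far side, 0 fully open; its inner face is 29 mm minus the draw-in from the bed's middle line.
- basket_in (a point): Centre of the inner floor (5 mm over the bench) of the steel wire basket: 120 mm square outside, 112 mm inside, rim 60 mm over the bench. Fixed; sides along its x and y axes.
- reject_box_in (a point): Centre of the inner floor (4 to 5 mm over the bench) of the white plastic reject box: open-topped, 120 mm square outside, 112 mm inside, rim 60 mm over the bench. Fixed; sides along its x and y axes.
- box0_mid (a point): Centre of a square-cornered aluminium bur box with a closed lid: 36 mm wide (its x), 44 mm long (its y), 36 mm high (its z), about 120 g. Two or three of the three are present.
- box1_mid (a point): Centre of a square-cornered aluminium bur box with a closed lid: 36 mm wide (its x), 44 mm long (its y), 36 mm high (its z), about 120 g. Two or three of the three are present.
- box2_mid (a point): Centre of a square-cornered aluminium bur box with a closed lid: 36 mm wide (its x), 44 mm long (its y), 36 mm high (its z), about 120 g. Two or three of the three are present.
- pot0_mid (a point): Centre of a round closed steel pot, a plain cylinder 40 mm in diameter and 34 mm high (its z), about 90 g. Not all are present.
- pot1_mid (a point): Centre of a round closed steel pot, a plain cylinder 40 mm in diameter and 34 mm high (its z), about 90 g. Not all are present.
- pot2_mid (a point): Centre of a round closed steel pot, a plain cylinder 40 mm in diameter and 34 mm high (its z), about 90 g. Not all are present.
- prop0_mid (a point): Middle of a worn rubber mouth prop, a stepped wedge 42 mm long (its x), 24 mm wide (its y), 12 mm high at its thin end (-x) and 22 mm at its thick end (+x); this point is 11 mm above its underside; about 30 g. Not all are present.
- prop1_mid (a point): Middle of a worn rubber mouth prop, a stepped wedge 42 mm long (its x), 24 mm wide (its y), 12 mm high at its thin end (-x) and 22 mm at its thick end (+x); this point is 11 mm above its underside; about 30 g. Not all are present.
- prop2_mid (a point): Middle of a worn rubber mouth prop, a stepped wedge 42 mm long (its x), 24 mm wide (its y), 12 mm high at its thin end (-x) and 22 mm at its thick end (+x); this point is 11 mm above its underside; about 30 g. Not all are present.
- soap: Bystander: white soap dispenser, 64 mm diameter, 175 mm high; origin under its middle. Leave alone.
- jar: Bystander: lidded glass jar, 54 mm diameter, 80 mm high; origin under its middle. Leave alone.
- mirror: Bystander: dental mouth mirror lying flat, 8 mm thick handle, about 160 mm long; origin under its middle. Leave alone.

How it is judged (in metres and radians):
On the way, in this order (a step that is already met when the one before it is completed fails the run):
1. every bur box present is down on the bed between the jaws and let go (x of box0_mid in the frame of bed between -0.014 and 0.014 m and y of box0_mid in the frame of bed between -0.08 and 0.08 m and z of each of box0_mid, box1_mid, box2_mid in the frame of bed below 0.028 m and x of box1_mid in the frame of bed between -0.014 and 0.014 m and y of box1_mid in the frame of bed between -0.08 and 0.08 m and x of box2_mid in the frame of bed between -0.014 and 0.014 m and y of box2_mid in the frame of bed between -0.08 and 0.08 m and contact force between each of box0, box1, box2 and the fingers below 0.1 N), for 0.2 s.
2. the turnbuckle is tightened until both jaws press on every box (value of joint sleeve above 7.5 rad and contact force between each of box0, box1, box2 and jaw_near above 1 N and contact force between each of box0, box1, box2 and jaw_far above 1 N), for 0.2 s.
At the end, for the whole second after the job is handed in: Every bur box present is down on the bed within 8 mm of its middle line, pressed by both jaws with more than 1 N each (sleeve past 7.5 rad); every pot present is inside the wire basket and every mouth prop present inside the reject box, their centres no higher than about the rim (all of step 2 and x of box0_mid in the frame of bed between -0.008 and 0.008 m and y of box0_mid in the frame of bed between -0.08 and 0.08 m and z of each of box0_mid, box1_mid, box2_mid in the frame of bed below 0.028 m and x of box1_mid in the frame of bed between -0.008 and 0.008 m and y of box1_mid in the frame of bed between -0.08 and 0.08 m and x of box2_mid in the frame of bed between -0.008 and 0.008 m and y of box2_mid in the frame of bed between -0.08 and 0.08 m and x of pot0_mid in the frame of basket_in between -0.056 and 0.056 m and y of pot0_mid in the frame of basket_in between -0.056 and 0.056 m and z of pot0_mid in the frame of basket_in between 0 and 0.06 m and x of prop0_mid in the frame of reject_box_in between -0.056 and 0.056 m and y of prop0_mid in the frame of reject_box_in between -0.056 and 0.056 m and z of prop0_mid in the frame of reject_box_in between 0 and 0.06 m and x of pot1_mid in the frame of basket_in between -0.056 and 0.056 m and y of pot1_mid in the frame of basket_in between -0.056 and 0.056 m and z of pot1_mid in the frame of basket_in between 0 and 0.06 m and x of prop1_mid in the frame of reject_box_in between -0.056 and 0.056 m and y of prop1_mid in the frame of reject_box_in between -0.056 and 0.056 m and z of prop1_mid in the frame of reject_box_in between 0 and 0.06 m and x of pot2_mid in the frame of basket_in between -0.056 and 0.056 m and y of pot2_mid in the frame of basket_in between -0.056 and 0.056 m and z of pot2_mid in the frame of basket_in between 0 and 0.06 m and x of prop2_mid in the frame of reject_box_in between -0.056 and 0.056 m and y of prop2_mid in the frame of reject_box_in between -0.056 and 0.056 m and z of prop2_mid in the frame of reject_box_in between 0 and 0.06 m); the robot touches nothing.
It fails at once if the soap dispenser is knocked or moved more than 3 cm (distance of soap from where it was at the start of the episode above 0.03 m).
It fails at once if the glass jar is knocked or moved more than 3 cm (distance of jar from where it was at the start of the episode above 0.03 m).
It fails at once if the mouth mirror is knocked or moved more than 3 cm (distance of mirror from where it was at the start of the episode above 0.03 m).
Of box0, box1, box2 only 2 to 3 are there at a start; the rules pass over those that are not, and their reading is None.
Of pot0, pot1, pot2, prop0, prop1, prop2 only 3 to 5 are there at a start; the rules pass over those that are not, and their reading is None.
At some moment in a run one of pot0, pot1, pot2, prop0, prop1, prop2 may be knocked a few centimetres aside while the robot is not near it.
Once in a run the grip may slacken for a moment while it holds something.
It also fails if it takes over 210 s, if anything falls off the work surface, if the arm or the gripper's body presses on something with over 40 N, if the wrist force passes 120 N, or if a joint passes its speed limit or range.

ROBOT

A 6-joint arm with a two-finger parallel gripper is mounted at the origin on the work surface. World frame = base frame: x ahead of the robot, y to its left, z up, the work surface at z = 0. Lengths are in m, angles in degrees, forces in N, time in s.
With the tool pointing down it reaches from about 0.4 to 0.825 m from the base axis. Payload 7 kg.
Tool frame: the origin (TCP) lies midway between the tips of the shut fingers; the grasp point (between the pads) lies 19 mm behind it; z points along the fingers, y is the direction in which the jaws open and shut (so a half turn about z gives the same grasp; the last joint's range is limited). The gripper opens to 88 mm and grips with 3 to 60 N. Pads are 19 mm wide; open, the fingers measure 130 mm over their backs; the gripper's body (78 mm by 193 mm) begins 47 mm behind the grasp point.
Start: joints at [79.704, 20.546, 0.682, 0, -70.136, -16.507], TCP at [0.304, 0.602, 0.227] pointing down, gripper open.
Joint ranges: [-176.03, 176.03], [-82.01, 121.73], [-58.28, 71.71], [-173.87, 95.51], [-174.79, -0.11], [-173.66, 173.66]. Speed limits (degrees/s): [136.94, 136.94, 172.46, 180, 180, 180].

INTERFACE

Orientations are given as [roll, pitch, yaw] about the fixed x, y, z axes, in that order (R = Rz(yaw) Ry(pitch) Rx(roll)).
In Python, from plant import sensors, viewer, r gives the robot as it stands. The module is installed in compiled form; this text tells all that it offers.
- The arm moves only by the shell command python3 -m handwheel 'ROWS' [OPENING] [FORCE]. ROWS is JSON, one flat list of numbers, 6 for each row, row after row: the shift along the world's x, y, z in cm, then the turn, a rotation vector about the world's x, y, z in rad. In form: [tx, ty, tz, wx, wy, wz, tx, ty, tz, wx, wy, wz, ...]. A call has 1 to 8 rows; each row is the pose to reach, as a shift and turn from the pose measured when the call began; what a row does not reach only later rows make up. A row lasts 1/10 s, in which the tool goes at most 50 mm and 8.59 degrees, less where a joint would pass 70% of its speed; a pose out of reach is approached as far as the arm can. A call with a gripper value outside its range is refused whole. OPENING is the closure in counts, from 0 (fully open) to 255 (shut), set as the call begins (- or left out, the last holds). The fingers move at their own pace and stop on an object; FORCE is the grip in N (left out, the last holds). Time passes only in rows, so rows that repeat a pose let the fingers close. It gives the time, the measured TCP pose, the force and the opening at its end, in the units of the state.
- sensors.get_state(): the state, without advancing time (a new reading comes with each control period).
- viewer.capture(name): name is "scene" or "top" or "wrist"; returns a dict with "img" (480x640x3 uint8, red, green, blue), "camera_matrix" (3x3 intrinsics, pixels), "k1" (the pictures are not rectified: a ray, as slopes to the right and down, at radius r is drawn at 1 + k1 r^2 times it, then the intrinsics apply), "camera_from_world" (4x4, takes a point from world to camera coordinates); the wrist camera has in their place "mount" (4x4, takes a point from camera to tool coordinates, whose origin is the TCP and whose axes are the flange's). Camera axes: x right, y down, z forward; pixel columns grow to the right and rows downward; lengths in m; the calibration is good to about 2 mm. A picture is of the moment at which its call begins: read the wrist's pose just before it. There is no depth.
- r.close_job(): hands the job in, once; it reports no verdict.
The state is a dict: "time_s": time; "joints": joint angles; "qd": joint speeds; "joint_torque": joint torques, N m; "tcp_pos": TCP position; "eef_rot": TCP orientation; "contact_force": force on the tool from outside, world axes, zero at the start; "moment": the same for the moment, N m; "gripper_width": finger opening in m.
Only numpy, scipy, OpenCV 4.12 (cv2) and the standard library are available. Lean on these libraries where they do the work, as an engineer would, in place of code of your own. Each camera call takes 0.05 s, during which the arm holds its last target.

## Working session

There is one attempt and no reset: what is moved stays moved. The work goes in short steps, Python scripts to look and compute and a shell command to move; the robot and the scene stay as the last step left them, time stands still between calls to the robot, and variables do not carry over. Pictures are saved under pics/ and viewed, and the job is handed in when it is done.

```bash
mkdir -p pics; cat > h.py <<'E'
import numpy as np, cv2
from plant import sensors, viewer, r
from scipy.spatial.transform import Rotation as R
def snap(n,f=None):
    s=sensors.get_state(); c=viewer.capture(n)
    if n=='wrist':
        T=np.eye(4);T[:3,:3]=R.from_euler('xyz',s['eef_rot'],degrees=True).as_matrix();T[:3,3]=s['tcp_pos']
        c['wfc']=T@np.array(c['mount'])
    else: c['wfc']=np.linalg.inv(np.array(c['camera_from_world']))
    if f: cv2.imwrite(f'pics/{f}.png',c['img'][:,:,::-1])
    return c
def ray(c,u,v):
    K=np.array(c['camera_matrix']);d=np.array([c['k1'],0,0,0,0.])
    # drawn = x(1+k1 r^2)
    p=cv2.undistortPointsIter(np.array([[[u,v]]],float),K,d,None,None,(3,100,1e-10))[0,0]
    D=c['wfc'][:3,:3]@np.array([p[0],p[1],1]); return c['wfc'][:3,3],D
def onz(c,u,v,z):
    o,D=ray(c,u,v); return (o+D*(z-o[2])/D[2])
def proj(c,P):
    P=np.atleast_2d(np.array(P,float));w=np.linalg.inv(c['wfc']);q=P@w[:3,:3].T+w[:3,3]
    x=q[:,:2]/q[:,2:];rr=(x**2).sum(1,keepdims=True);x=x*(1+c['k1']*rr)
    K=np.array(c['camera_matrix']);return x@K[:2,:2].T+K[:2,2]
def st():
    s=sensors.get_state();print(s['time_s'],np.round(s['tcp_pos'],4),np.round(s['eef_rot'],1),np.round(s['contact_force'],1),s['gripper_width'],np.round(s['joints'],1))
E
python3 - <<'E'
from h import *
st()
for n in('scene','top','wrist'):
    c=snap(n,n+'0');print(n,np.round(c['camera_matrix'],1).tolist(),c['k1'],np.round(c['wfc'],3).tolist())
E
```

```text
0.0 [0.3042 0.602  0.2256] [179.9  -0.  -26.8] [-0.1 -0.5  0.1] 0.08779447726804238 [ 79.7  20.6   0.6  -0.  -70.1 -16.5]
scene [[440.5, 0.0, 320.5], [0.0, 440.5, 246.2], [0.0, 0.0, 1.0]] -0.04235789353501621 [[-0.566, 0.638, -0.522, 1.149], [0.825, 0.435, -0.362, 0.3], [-0.004, -0.636, -0.772, 0.853], [0.0, 0.0, 0.0, 1.0]]
top [[434.5, 0.0, 328.6], [0.0, 434.5, 242.8], [0.0, 0.0, 1.0]] -0.07535318720295832 [[0.006, -0.996, 0.092, 0.497], [-1.0, -0.004, 0.014, -0.072], [-0.013, -0.092, -0.996, 1.216], [0.0, 0.0, 0.0, 1.0]]
wrist [[344.5, 0.0, 324.0], [0.0, 344.5, 237.2], [0.0, 0.0, 1.0]] -0.06190767622542096 [[-0.45, -0.863, -0.228, 0.365], [-0.893, 0.436, 0.113, 0.572], [0.002, 0.255, -0.967, 0.384], [0.0, 0.0, 0.0, 1.0]]
```

View pics/top0.png

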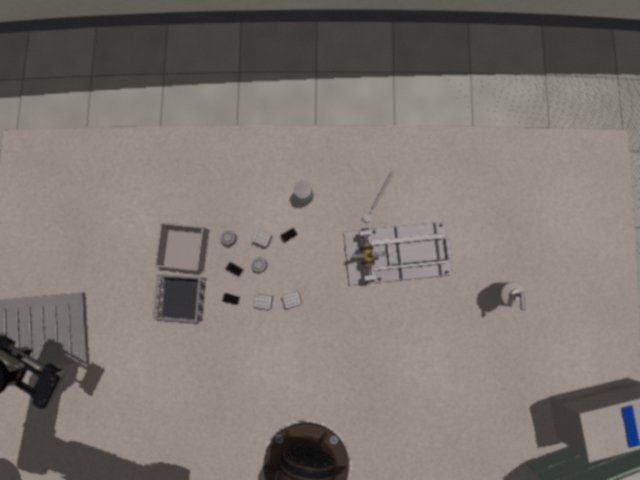

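View pics/scene0.png

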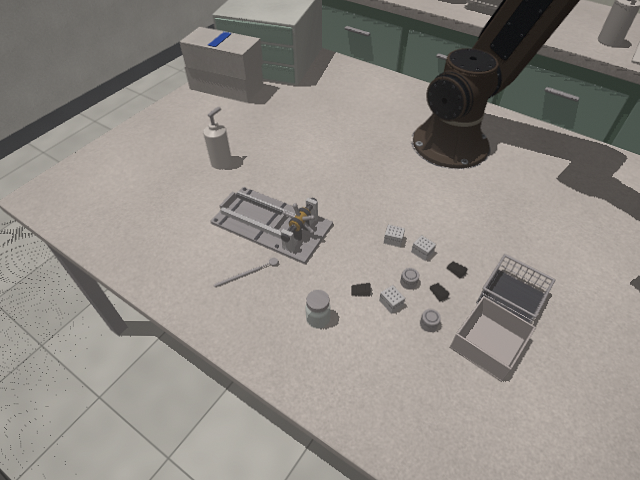

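View pics/wrist0.png

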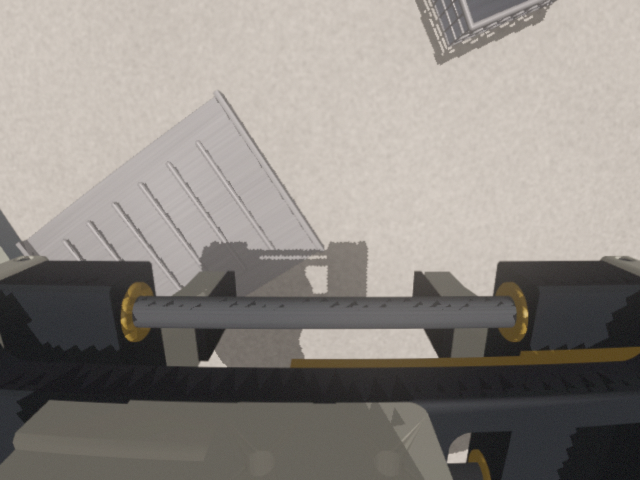

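The overview shows 3 boxes (top view 262,240; 263,301; 292,300), 2 pots (228,239; 260,265), 3 props (234,269; 231,299; 289,235), the reject box (183,248), the basket (179,299) and the clamp with its turnbuckle near (367,257). I'll zoom in to measure.

```bash
python3 - <<'E'
import cv2
i=cv2.imread('pics/top0.png')
cv2.imwrite('pics/topz1.png',cv2.resize(i[215:330,145:310],(792,552),interpolation=cv2.INTER_NEAREST))
cv2.imwrite('pics/topz2.png',cv2.resize(i[160:300,335:460],(750,600*840//840),interpolation=cv2.INTER_NEAREST)[:600])
E
python3 - <<'E'
from h import *
c=snap('top')
for n,u,v,z in [('box',262,240,.036),('box',263,301,.036),('box',292,300,.036),('pot',228.5,238.5,.034),('pot',260,265,.034),('prop',234,269,.015),('prop',231,299,.015),('prop',289,235,.015),('rej',183,248,.06),('bask',179.5,299,.06),('jar',302,190,.08),('plateTL',345,232,.012),('TR',446,223,.012),('BR',450,275,.012),('BL',348,285,.012),('soap',512,292,.1),('mir',366,218,.01),('mir',391,173,.01)]:
    print(n,np.round(onz(c,u,v,z),3))
E
```

```text
box [0.613 0.127 0.036]
box [0.447 0.121 0.036]
box [0.45  0.043 0.036]
pot [0.617 0.22  0.034]
pot [0.545 0.131 0.034]
prop [0.534 0.207 0.015]
prop [0.451 0.214 0.015]
prop [0.629 0.055 0.015]
rej [0.588 0.338 0.06 ]
bask [0.451 0.343 0.06 ]
jar [0.743 0.015 0.08 ]
plateTL [ 0.639 -0.101  0.012]
TR [ 0.665 -0.384  0.012]
BR [ 0.52  -0.392  0.012]
BL [ 0.492 -0.109  0.012]
soap [ 0.475 -0.53   0.1  ]
mir [ 0.679 -0.16   0.01 ]
mir [ 0.808 -0.231  0.01 ]
```

View pics/topz1.png

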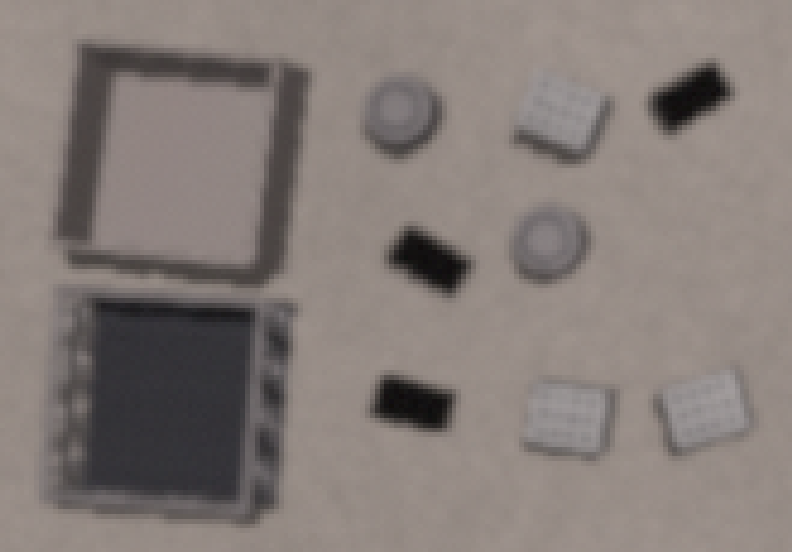

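View pics/topz2.png

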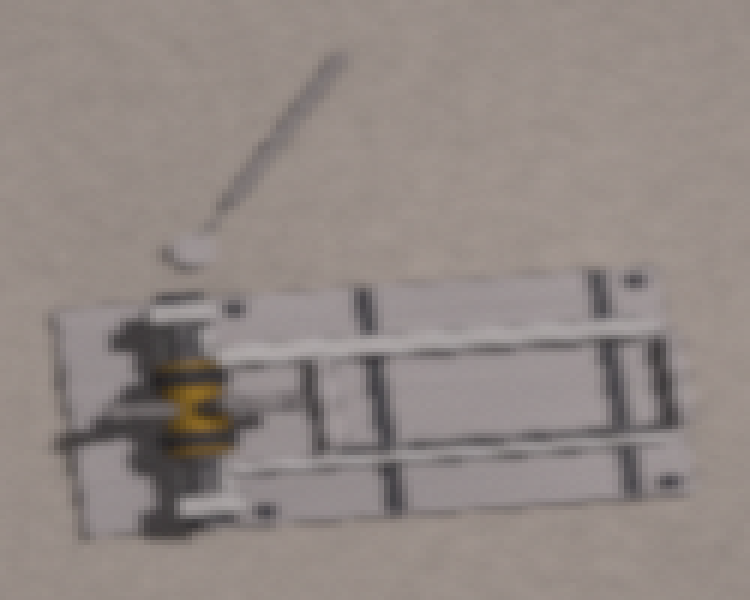

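```bash
python3 -m handwheel '[15.6,-45,0,0,0,0.468,15.6,-45,0,0,0,0.468,15.6,-45,0,0,0,0.468,15.6,-45,0,0,0,0.468,15.6,-45,0,0,0,0.468,15.6,-45,0,0,0,0.468,15.6,-45,0,0,0,0.468,15.6,-45,0,0,0,0.468]' 0 20
```

```text
time_s: 1.0
tcp_pos: [0.4354, 0.2225, 0.2263]
eef_rot: [180.0, -0.0, 0.0]
contact_force: [0.9, -0.5, 0.2]
gripper_width: 0.0874
```

```bash
python3 -m handwheel '[2.5,-6.3,0,0,0,0,2.5,-6.3,0,0,0,0,2.5,-6.3,0,0,0,0,2.5,-6.3,0,0,0,0]'; python3 - <<'E'
from h import *
st();c=snap('wrist','w1');print(np.round(c['wfc'],3).tolist())
import pickle;pickle.dump(c,open('w1.pkl','wb'))
E
```

```text
time_s: 1.4
tcp_pos: [0.4604, 0.1592, 0.2263]
eef_rot: [180.0, -0.0, -0.1]
contact_force: [0.3, -0.3, -0.2]
gripper_width: 0.0876
1.4 [0.4604 0.1592 0.2263] [ 1.8e+02 -0.0e+00 -1.0e-01] [ 0.3 -0.3 -0.2] 0.08756590536129563 [ 42.3   2.6 -22.4   0.  -65.   47.6]
[[-0.0, -0.967, -0.254, 0.528], [-1.0, 0.0, -0.0, 0.159], [0.0, 0.254, -0.967, 0.385], [0.0, 0.0, 0.0, 1.0]]
```

View pics/w1.png

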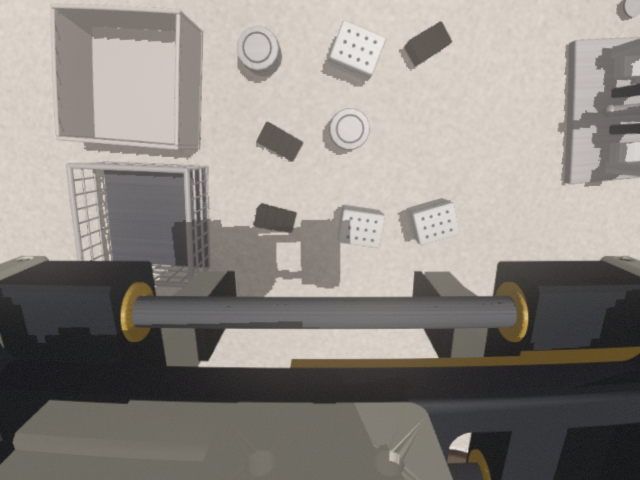

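The wrist view shows everything clearly: boxes (357,47), (361,228), (435,222); pots (259,47), (349,129); props (428,45), (279,141), (275,218); reject box and basket on the left.

```bash
cat >> h.py <<'E'
def rect(c,mask,z):
    cs,_=cv2.findContours(mask.astype(np.uint8),cv2.RETR_EXTERNAL,cv2.CHAIN_APPROX_NONE)
    out=[]
    for k in cs:
        if cv2.contourArea(k)<150: continue
        p=np.array([onz(c,u,v,z)[:2] for u,v in k[:,0]],np.float32)*1000
        (cx,cy),(w,h),a=cv2.minAreaRect(p)
        if w<h: w,h,a=h,w,a+90
        M=cv2.moments(k); out.append((np.round([cx,cy,w,h],1).tolist(),round((a+90)%180-90,1),(round(M['m10']/M['m00']),round(M['m01']/M['m00']))))
    return out
E
python3 - <<'E'
from h import *
import pickle;c=pickle.load(open('w1.pkl','rb'))
im=c['img'];hsv=cv2.cvtColor(im,cv2.COLOR_RGB2HSV)
for p in [(357,30),(352,47),(361,237),(259,47),(428,40),(300,30),(320,60),(345,73)]: print(p,im[p[1],p[0]],hsv[p[1],p[0]])
m=(hsv[:,:,1]<14)&(hsv[:,:,2]>205);m[:,:200]=0;m[255:]=0;m[:,560:]=0
m=cv2.morphologyEx(m.astype(np.uint8),cv2.MORPH_CLOSE,np.ones((5,5)))
m=cv2.morphologyEx(m,cv2.MORPH_OPEN,np.ones((5,5)))
print('bright');[print(x) for x in rect(c,m,.036)]
d=hsv[:,:,2]<75;d[:,:215]=0;d[:,550:]=0;d[255:]=0
d=cv2.morphologyEx(d.astype(np.uint8),cv2.MORPH_OPEN,np.ones((3,3)))
print('dark');[print(x) for x in rect(c,d,.010)]
v=im.copy();v[m>0]=[255,0,0];v[d>0]=[0,255,0]
cv2.imwrite('pics/m1.png',cv2.resize(v[0:260,200:520,::-1],(800,650))[:600])
E
```

```text
(357, 30) [229 226 222] [ 17   8 229]
(352, 47) [204 201 197] [ 17   9 204]
(361, 237) [215 211 207] [ 15   9 215]
(259, 47) [204 198 196] [  8  10 204]
(428, 40) [97 90 86] [11 29 97]
(300, 30) [215 207 199] [ 15  19 215]
(320, 60) [213 205 196] [ 16  20 213]
(345, 73) [146 138 132] [ 13  24 146]
bright
([445.6, 119.6, 41.9, 33.5], 82.4, (365, 228))
([450.7, 41.5, 41.6, 34.2], -72.8, (437, 223))
([546.1, 133.9, 35.6, 35.0], 46.1, (350, 128))
([619.7, 127.5, 42.3, 34.1], 68.6, (358, 47))
dark
```

View pics/m1.png

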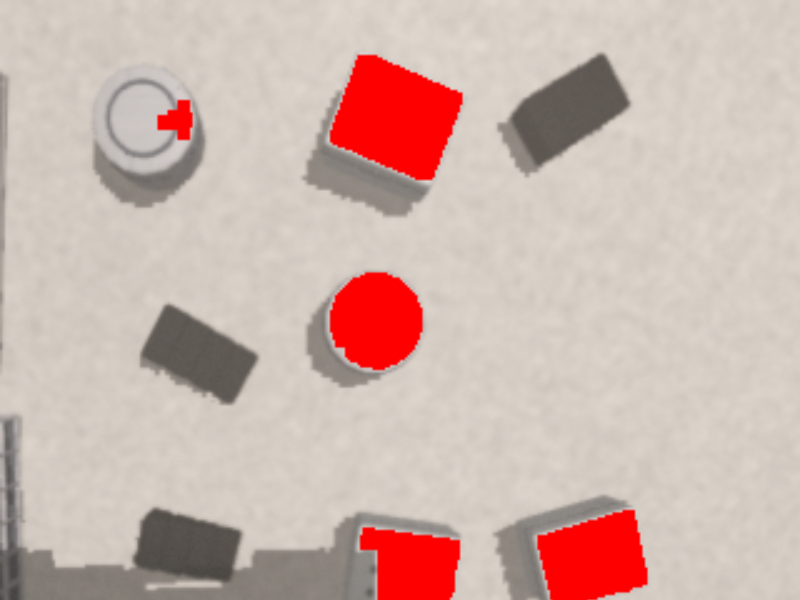

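```bash
python3 -m handwheel '[11,-30,0,0,0,-0.7,11,-30,0,0,0,-0.7,11,-30,0,0,0,-0.7,11,-30,0,0,0,-1.2,11,-30,0,0,0,-1.2,11,-30,0,0,0,-1.2,11,-30,0,0,0,-1.2,11,-30,0,0,0,-1.2]'
python3 -m handwheel '[0,0,0,0,0,-0.276,0,0,0,0,0,-0.276,0,0,0,0,0,-0.276,0,0,0,0,0,-0.276]'
python3 - <<'E'
from h import *
st();c=snap('wrist','w2');print(np.round(c['wfc'],3).tolist())
import pickle;pickle.dump(c,open('w2.pkl','wb'))
E
```

```text
time_s: 2.25
tcp_pos: [0.5712, -0.1417, 0.2253]
eef_rot: [179.9, -0.0, -69.2]
contact_force: [-0.2, 0.9, -0.0]
gripper_width: 0.0875
time_s: 2.65
tcp_pos: [0.5715, -0.1406, 0.2251]
eef_rot: [179.9, -0.0, -84.7]
contact_force: [-0.3, 0.8, 0.4]
gripper_width: 0.088
2.65 [ 0.5715 -0.1406  0.2251] [179.9  -0.  -84.7] [-0.3  0.8  0.4] 0.08795235336272755 [  5.2  12.6 -10.6   0.  -66.9   0.1]
[[-0.996, -0.09, -0.026, 0.578], [-0.094, 0.963, 0.253, -0.208], [0.003, 0.254, -0.967, 0.383], [0.0, 0.0, 0.0, 1.0]]
```

View pics/w2.png

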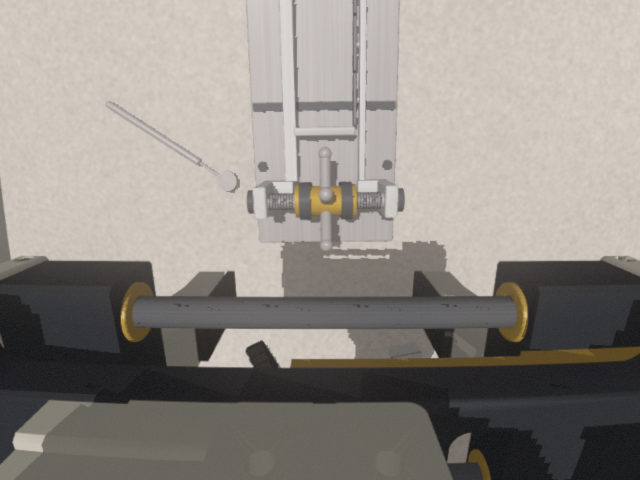

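```bash
python3 -m handwheel '[1,-13,0,0,0,0,1,-13,0,0,0,0,1,-13,0,0,0,0,1,-13,0,0,0,0]'
python3 - <<'E'
from h import *
st();c=snap('wrist','w3')
import pickle;pickle.dump(c,open('w3.pkl','wb'))
E
```

```text
time_s: 3.1
tcp_pos: [0.5814, -0.2737, 0.2244]
eef_rot: [179.8, -0.0, -84.7]
contact_force: [0.1, 0.5, -0.1]
gripper_width: 0.0879
3.1 [ 0.5814 -0.2737  0.2244] [179.8  -0.  -84.7] [ 0.1  0.5 -0.1] 0.08787057532127686 [ -7.8  17.7  -3.8   0.1 -68.7  13.1]
```

View pics/w3.png

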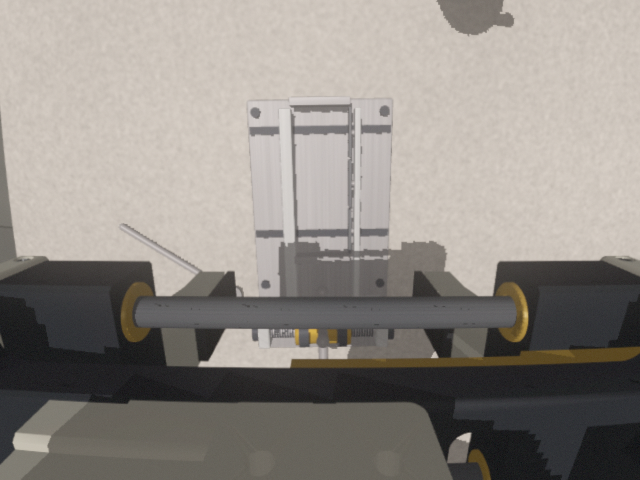

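Pictures w2/w3: sleeve centre near (326,201) in w2 with a spoke near vertical, near stop at row 131; in w3 the far plate corners are (248,100) and (391,98), with the far stop along row 101.

```bash
python3 - <<'E'
from h import *
import pickle
a=pickle.load(open('w2.pkl','rb'));b=pickle.load(open('w3.pkl','rb'))
im=np.concatenate([cv2.resize(a['img'][80:260,230:420],(570,540)),],1)
cv2.imwrite('pics/z2.png',cv2.resize(a['img'][85:255,230:420,::-1],(760,600*1)))
cv2.imwrite('pics/z3.png',cv2.resize(b['img'][85:265,230:410,::-1],(600,600)))
th=np.radians(5.35)
B={}
for n,c,u,v,z in [('p near L',a,260,241,.012),('p near R',a,393.5,240,.012),('p far L',b,247.5,100,.012),('p far R',b,391.5,98,.012),('sleeveL',a,293,201,.064),('sleeveR',a,358,201,.064),('nearstop inner',a,325,128,.03),('farstop inner',b,321,105,.03),('farstop L',b,290,101,.03),('farstop R',b,350.5,101,.03),('jawL',b,293,170,.028),('jawR',b,352,170,.028)]:
    B[n]=onz(c,u,v,z);print(n,np.round(B[n],4))
E
```

```text
p near L [ 0.6386 -0.1003  0.012 ]
p near R [ 0.4899 -0.1153  0.012 ]
p far L [ 0.6685 -0.3813  0.012 ]
p far R [ 0.5227 -0.3968  0.012 ]
sleeveL [ 0.6012 -0.157   0.064 ]
sleeveR [ 0.5408 -0.1627  0.064 ]
nearstop inner [ 0.5776 -0.2268  0.03  ]
farstop inner [ 0.5932 -0.381   0.03  ]
farstop L [ 0.6234 -0.3819  0.03  ]
farstop R [ 0.5651 -0.3874  0.03  ]
jawL [ 0.6158 -0.3161  0.028 ]
jawR [ 0.5562 -0.3216  0.028 ]
```

View pics/z2.png

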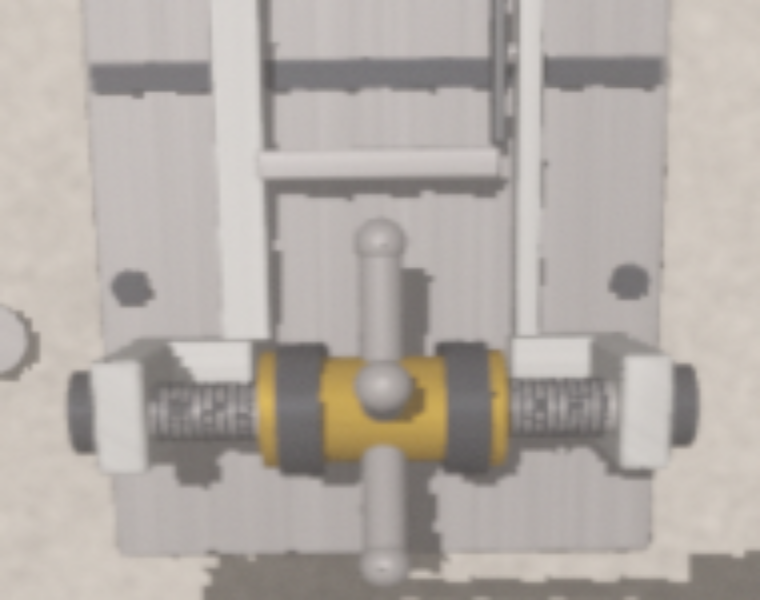

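View pics/z3.png

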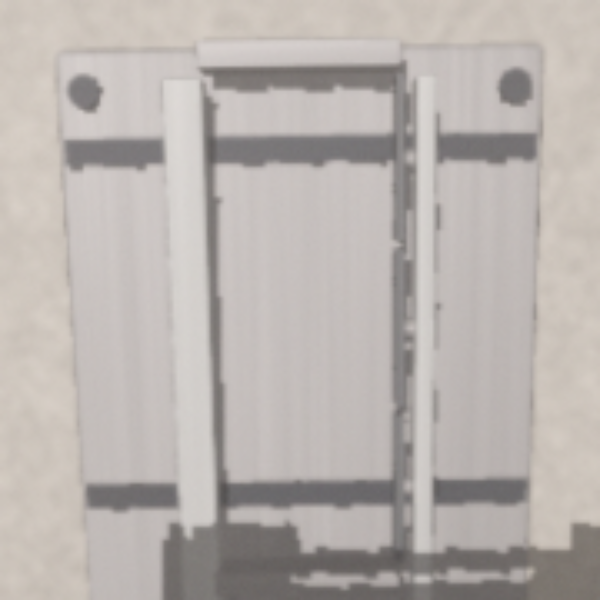

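```bash
python3 -m handwheel '[-13.1,31.5,-4,0,0,0.208,-13.1,31.5,-4,0,0,0.208,-13.1,31.5,-4,0,0,0.208,-13.1,31.5,-4,0,0,0.208,-13.1,31.5,-4,0,0,0.208,-13.1,31.5,-4,0,0,0.208,-13.1,31.5,-4,0,0,0.208,-13.1,31.5,-4,0,0,0.208]' 85
python3 - <<'E'
from h import *
st();c=snap('wrist','w4')
E
```

```text
time_s: 3.95
tcp_pos: [0.4482, 0.0472, 0.1846]
eef_rot: [179.9, 0.1, -72.3]
contact_force: [1.4, -0.6, 0.1]
gripper_width: 0.0585
3.95 [0.4482 0.0472 0.1846] [ 1.799e+02  1.000e-01 -7.230e+01] [ 1.4 -0.6  0.1] 0.058459214992512214 [ 31.1   1.  -29.8  -0.1 -59.3 -13.4]
```

View pics/w4.png

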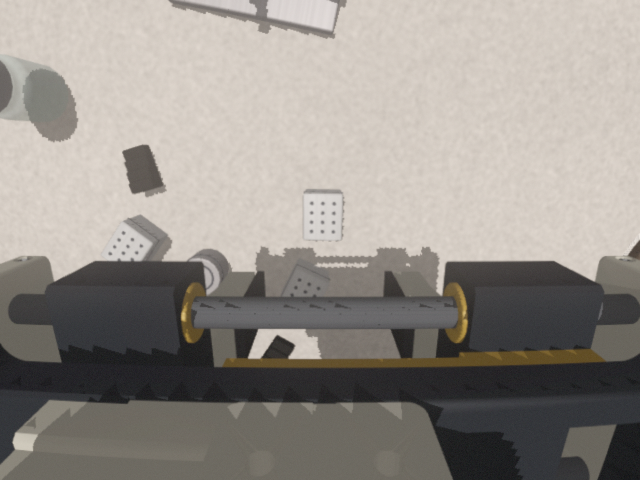

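```bash
python3 - <<'E'
from h import *
st();c=snap('wrist');im=c['img'];hsv=cv2.cvtColor(im,cv2.COLOR_RGB2HSV)
m=(hsv[:,:,1]<14)&(hsv[:,:,2]>200);m[:,:280]=0;m[250:]=0;m[:,370:]=0;m[:150]=0
m=cv2.morphologyEx(m.astype(np.uint8),cv2.MORPH_CLOSE,np.ones((7,7)))
print(rect(c,m,.036))
E
```

```text
4.0 [0.4492 0.0458 0.1849] [179.9   0.  -72.3] [ 0.7 -0.1  0.2] 0.058462605225713345 [ 30.9   1.1 -29.7  -0.  -59.3 -13.2]
[([451.3, 41.4, 40.8, 34.0], -72.3, (323, 218))]
```

```bash
python3 -m handwheel '[0.2,-0.4,-8,0,0,0,0.2,-0.4,-8,0,0,0,0.2,-0.4,-12,0,0,0,0.2,-0.4,-15,0,0,0,0.2,-0.4,-16.5,0,0,0,0.2,-0.4,-16.5,0,0,0,0.2,-0.4,-16.5,0,0,0,0.2,-0.4,-16.5,0,0,0]'
python3 -m handwheel '[0,0,0,0,0,0,0,0,0,0,0,0,0,0,0,0,0,0,0,0,0,0,0,0,0,0,0,0,0,0]' 255 30
```

```text
time_s: 4.85
tcp_pos: [0.4528, 0.0407, 0.0211]
eef_rot: [-180.0, 0.0, -72.4]
contact_force: [0.0, 0.4, 0.6]
gripper_width: 0.0584
time_s: 5.35
tcp_pos: [0.4529, 0.0408, 0.0215]
eef_rot: [-180.0, 0.0, -72.4]
contact_force: [-1.7, 0.5, 6.9]
gripper_width: 0.0358
```

```bash
python3 -m handwheel '[0,0,5,0,0,0,0,0,10,0,0,0,0,0,15,0,0,0,4,-8,17,0,0,0,6,-14,17,0,0,0,8,-20,17,0,0,-0.1,9,-24,17,0,0,-0.1,9,-24,17,0,0,-0.1]'
python3 -m handwheel '[4.8,-15.4,0,0,0,-0.1,4.8,-15.4,0,0,0,-0.1,4.8,-15.4,0,0,0,-0.1,4.8,-15.4,0,0,0,-0.1,4.8,-15.4,0,0,0,-0.1,4.8,-15.4,0,0,0,-0.1,4.8,-15.4,0,0,0,-0.1]'
```

```text
time_s: 6.15
tcp_pos: [0.5406, -0.1932, 0.1912]
eef_rot: [-180.0, 0.0, -78.1]
contact_force: [1.4, 0.3, -0.1]
gripper_width: 0.0356
time_s: 6.85
tcp_pos: [0.5884, -0.346, 0.1912]
eef_rot: [-180.0, 0.1, -83.8]
contact_force: [-0.5, 0.6, 0.1]
gripper_width: 0.0357
```

```bash
python3 -m handwheel '[0.25,-0.8,-5,0,0,0,0.25,-0.8,-10,0,0,0,0.25,-0.8,-12,0,0,0,0.25,-0.8,-12,0,0,0,0.25,-0.8,-12,0,0,0]'
python3 - <<'E'
from h import *
st();c=snap('wrist','w5');c=snap('scene');cv2.imwrite('pics/s5.png',cv2.resize(c['img'][150:300,190:370,::-1],(720,600)))
E
```

```text
time_s: 7.35
tcp_pos: [0.5917, -0.3534, 0.0726]
eef_rot: [-179.9, -0.0, -83.7]
contact_force: [0.2, 0.2, 0.4]
gripper_width: 0.0361
7.35 [ 0.5917 -0.3534  0.0726] [-179.9   -0.   -83.7] [0.2 0.2 0.4] 0.03608787404534484 [-14.7  28.7  -7.8  -0.  -53.4  21. ]
```

View pics/w5.png

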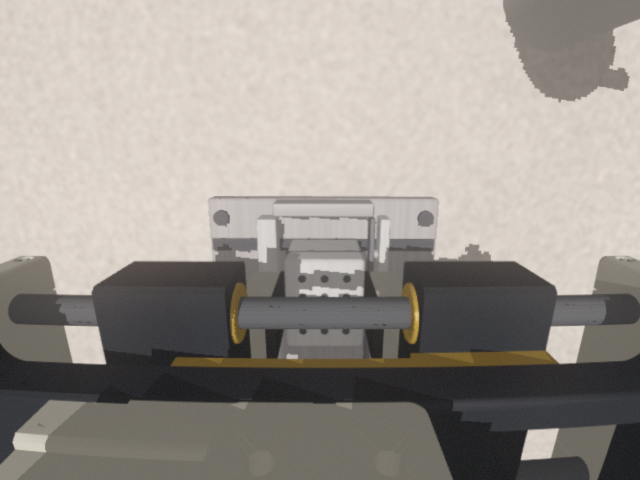

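View pics/s5.png

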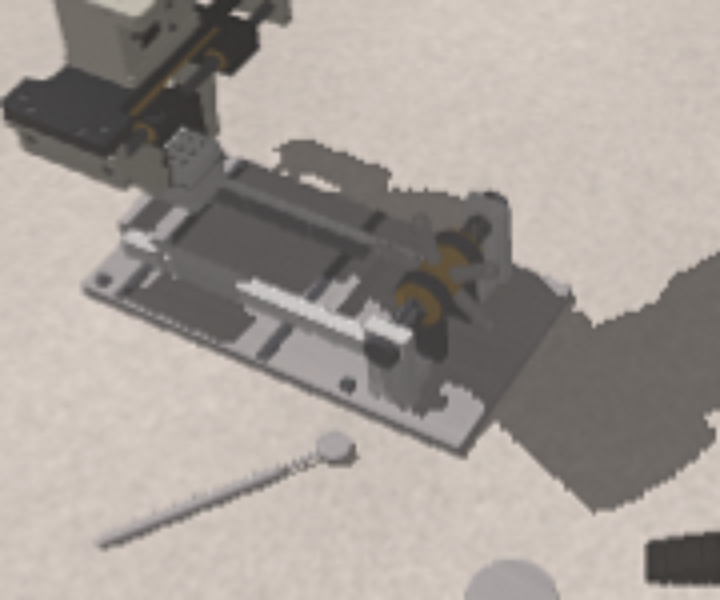

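The box is held, centred between the jaws (box columns 285–367, jaws 268 and 382). Lowering and releasing.

```bash
python3 -m handwheel '[0,0,-2,0,0,0,0,0,-3,0,0,0,0,0,-3.6,0,0,0,0,0,-3.9,0,0,0,0,0,-3.9,0,0,0,0,0,-3.9,0,0,0]'
python3 -m handwheel '[0,0,0,0,0,0,0,0,0,0,0,0,0,0,0,0,0,0,0,0,0,0,0,0]' 85
python3 -m handwheel '[0,0,3,0,0,0,0,0,8,0,0,0,0,0,13,0,0,0,0,0,16,0,0,0,-3,8,16,0,0,0,-6,16,16,0,0,0,-9,24,16,0,0,0,-9,24,16,0,0,0]'
python3 - <<'E'
from h import *
st();c=snap('scene');cv2.imwrite('pics/s6.png',cv2.resize(c['img'][150:300,190:370,::-1],(720,600)))
E
```

```text
time_s: 8.05
tcp_pos: [0.5929, -0.3542, 0.0355]
eef_rot: [-179.7, -0.1, -83.7]
contact_force: [0.7, -0.2, -0.5]
gripper_width: 0.0359
time_s: 8.45
tcp_pos: [0.593, -0.3542, 0.0357]
eef_rot: [-179.7, -0.1, -83.7]
contact_force: [0.7, 0.0, -0.1]
gripper_width: 0.0568
time_s: 9.25
tcp_pos: [0.5218, -0.1656, 0.1958]
eef_rot: [-179.7, -0.1, -83.8]
contact_force: [1.6, 1.1, 0.4]
gripper_width: 0.0586
9.25 [ 0.5218 -0.1656  0.1958] [-1.797e+02 -1.000e-01 -8.380e+01] [1.6 1.1 0.4] 0.05864816087655747 [  3.    9.7 -18.4   0.1 -61.6   3.2]
```

View pics/s6.png

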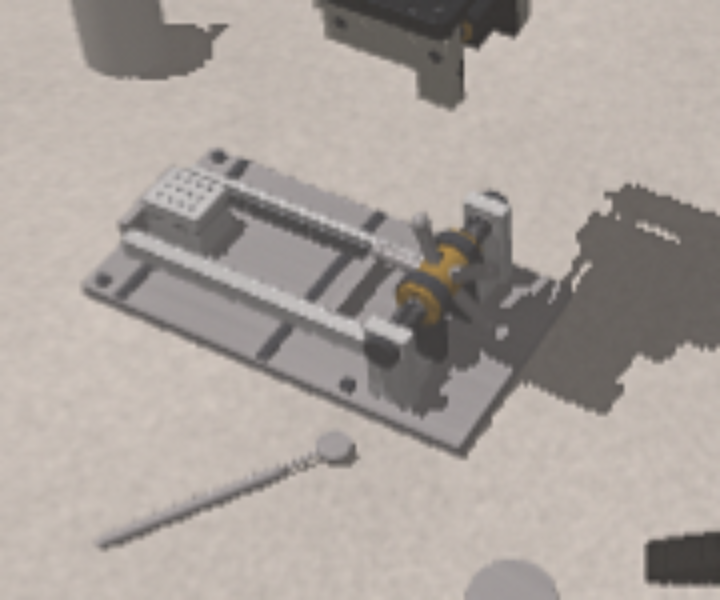

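Box 1 sits flat in the far-end slot. Next, the box near (0.446, 0.12).

```bash
python3 -m handwheel '[-7.6,29,-1,0,0,-0.24,-7.6,29,-1,0,0,-0.24,-7.6,29,-1,0,0,-0.24,-7.6,29,-1,0,0,-0.24,-7.6,29,-1,0,0,-0.24,-7.6,29,-1,0,0,-0.24,-7.6,29,-1,0,0,-0.24,-7.6,29,-1,0,0,-0.24]'
python3 - <<'E'
from h import *
st();c=snap('wrist','w6');im=c['img'];hsv=cv2.cvtColor(im,cv2.COLOR_RGB2HSV)
m=(hsv[:,:,1]<14)&(hsv[:,:,2]>195);m[:,:270]=0;m[255:]=0;m[:,380:]=0;m[:150]=0
m=cv2.morphologyEx(m.astype(np.uint8),cv2.MORPH_CLOSE,np.ones((7,7)))
print(rect(c,m,.036))
E
```

```text
time_s: 10.1
tcp_pos: [0.4429, 0.1311, 0.1863]
eef_rot: [-179.7, 0.1, -97.2]
contact_force: [0.2, 0.5, 0.0]
gripper_width: 0.0584
10.1 [0.4429 0.1311 0.1863] [-1.797e+02  1.000e-01 -9.720e+01] [0.2 0.5 0. ] 0.058406037481697204 [ 41.2   1.8 -28.9   0.2 -59.1 -48.6]
[([445.5, 119.6, 41.1, 34.3], 81.9, (320, 211))]
```

View pics/w6.png

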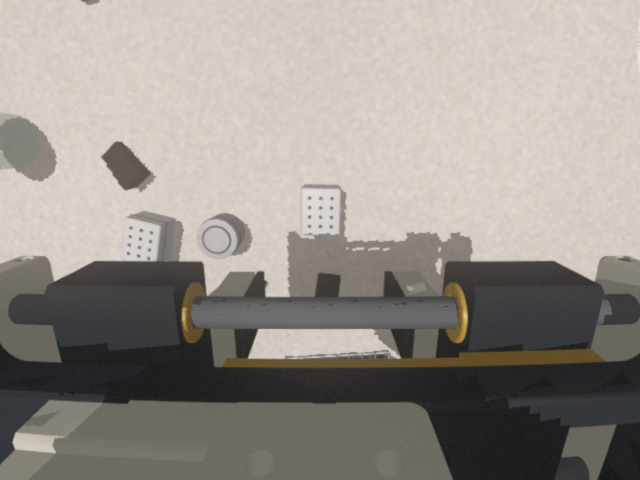

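```bash
python3 -m handwheel '[0.2,-1.1,-6,0,0,-0.015,0.2,-1.1,-10,0,0,-0.015,0.2,-1.1,-13,0,0,-0.015,0.2,-1.1,-15,0,0,-0.015,0.2,-1.1,-16.5,0,0,-0.015,0.2,-1.1,-16.5,0,0,-0.015,0.2,-1.1,-16.5,0,0,-0.015,0.2,-1.1,-16.5,0,0,-0.015]'
python3 -m handwheel '[0,0,0,0,0,0,0,0,0,0,0,0,0,0,0,0,0,0,0,0,0,0,0,0,0,0,0,0,0,0]' 255 30
```

```text
time_s: 10.95
tcp_pos: [0.4459, 0.1188, 0.0222]
eef_rot: [-179.6, 0.1, -98.2]
contact_force: [-0.5, 0.9, 0.4]
gripper_width: 0.0585
time_s: 11.45
tcp_pos: [0.446, 0.119, 0.0225]
eef_rot: [-179.6, 0.1, -98.2]
contact_force: [-1.0, -0.5, 6.0]
gripper_width: 0.0357
```

```bash
python3 -m handwheel '[0,0,5,0,0,0,0,0,10,0,0,0,0,0,15,0,0,0,4,-8,17,0,0,0.1,6,-14,17,0,0,0.25,8,-20,17,0,0,0.25,9,-24,17,0,0,0.25,9,-24,17,0,0,0.25]'
python3 -m handwheel '[5,-18,0,0,0,0,5,-18,0,0,0,0,5,-18,0,0,0,0,5,-18,0,0,0,0,5,-18,0,0,0,0,5,-18,0,0,0,0,5,-18,0,0,0,0]'
```

```text
time_s: 12.25
tcp_pos: [0.5309, -0.1067, 0.1919]
eef_rot: [-179.6, 0.1, -83.8]
contact_force: [2.1, 0.7, -2.3]
gripper_width: 0.0357
time_s: 12.95
tcp_pos: [0.5804, -0.286, 0.1914]
eef_rot: [-179.7, 0.2, -83.8]
contact_force: [-0.2, 0.4, -1.4]
gripper_width: 0.0356
```

```bash
python3 -m handwheel '[0.5,-1.8,-3,0,0,0,0.5,-1.8,-8,0,0,0,0.5,-1.8,-11,0,0,0,0.5,-1.8,-13,0,0,0,0.5,-1.8,-14.5,0,0,0,0.5,-1.8,-15.2,0,0,0,0.5,-1.8,-15.8,0,0,0,0.5,-1.8,-15.8,0,0,0]'
python3 - <<'E'
from h import *
st();c=snap('wrist','w7')
E
```

```text
time_s: 13.75
tcp_pos: [0.5864, -0.3038, 0.0347]
eef_rot: [-179.6, 0.1, -83.8]
contact_force: [0.1, 0.7, -1.2]
gripper_width: 0.0357
13.75 [ 0.5864 -0.3038  0.0347] [-1.796e+02  1.000e-01 -8.380e+01] [ 0.1  0.7 -1.2] 0.03570021715099611 [-10.7  28.7 -13.8  -0.3 -47.1  17.1]
```

View pics/w7.png

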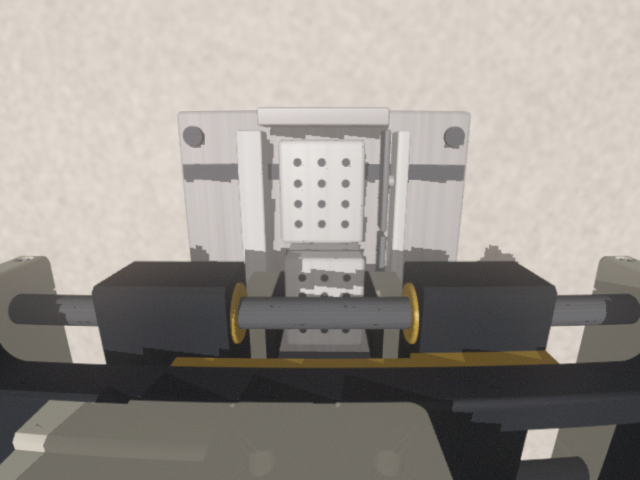

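Box 2 is behind box 1 with a small gap (row 245), both between the jaws. Releasing, and going on to the third box near (0.62,0.1275).

```bash
python3 -m handwheel '[0,0,0,0,0,0,0,0,0,0,0,0,0,0,0,0,0,0,0,0,0,0,0,0]' 85
python3 -m handwheel '[0,0,3,0,0,0,0,0,8,0,0,0,0,0,13,0,0,0,0,0,16,0,0,0,1,8,16,0,0,0,2,16,16,0,0,-0.2,3,24,16,0,0,-0.4,3,28,16,0,0,-0.4]'
python3 -m handwheel '[0.4,16.5,-1,0,0,-0.08,0.4,16.5,-1,0,0,-0.08,0.4,16.5,-1,0,0,-0.08,0.4,16.5,-1,0,0,-0.08,0.4,16.5,-1,0,0,-0.08,0.4,16.5,-1,0,0,-0.08]'
python3 - <<'E'
from h import *
st();c=snap('wrist','w8');im=c['img'];hsv=cv2.cvtColor(im,cv2.COLOR_RGB2HSV)
m=(hsv[:,:,1]<14)&(hsv[:,:,2]>195);m[:,:260]=0;m[258:]=0;m[:,390:]=0;m[:130]=0
m=cv2.morphologyEx(m.astype(np.uint8),cv2.MORPH_CLOSE,np.ones((7,7)))
print(rect(c,m,.036))
E
```

```text
time_s: 14.2
tcp_pos: [0.5866, -0.304, 0.0349]
eef_rot: [-179.5, 0.1, -83.8]
contact_force: [-0.6, 0.3, -0.1]
gripper_width: 0.0572
time_s: 15.0
tcp_pos: [0.609, -0.1101, 0.1952]
eef_rot: [-179.5, 0.1, -107.1]
contact_force: [1.1, 0.5, 0.9]
gripper_width: 0.0581
time_s: 15.6
tcp_pos: [0.6128, 0.0549, 0.1851]
eef_rot: [-179.5, 0.1, -111.6]
contact_force: [0.4, -0.9, -1.1]
gripper_width: 0.0585
15.6 [0.6128 0.0549 0.1851] [-1.795e+02  1.000e-01 -1.116e+02] [ 0.4 -0.9 -1.1] 0.05850247293240184 [ 23.5  16.4 -11.1   0.3 -62.1 -45.2]
[]
```

View pics/w8.png

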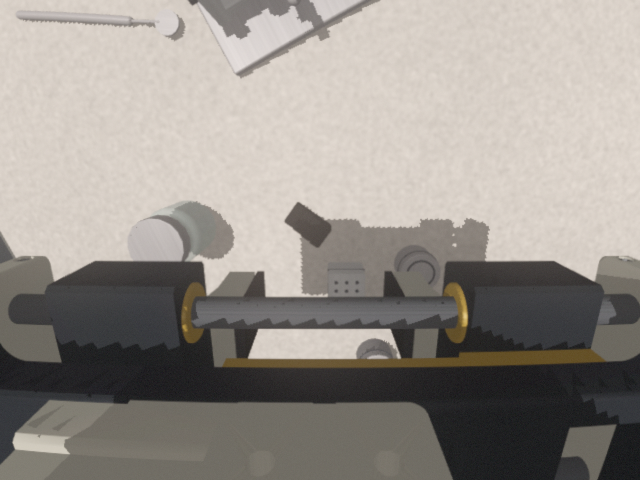

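```bash
python3 -m handwheel '[0.9,8.5,0,0,0,0,0.9,8.5,0,0,0,0,0.9,8.5,0,0,0,0,0.9,8.5,0,0,0,0]'
python3 - <<'E'
from h import *
st();c=snap('wrist','w9');im=c['img'];hsv=cv2.cvtColor(im,cv2.COLOR_RGB2HSV)
m=(hsv[:,:,1]<14)&(hsv[:,:,2]>195);m[:,:260]=0;m[258:]=0;m[:,390:]=0;m[:130]=0
m=cv2.morphologyEx(m.astype(np.uint8),cv2.MORPH_CLOSE,np.ones((7,7)))
print(rect(c,m,.036))
E
```

```text
time_s: 16.05
tcp_pos: [0.622, 0.1385, 0.185]
eef_rot: [-179.5, 0.1, -111.7]
contact_force: [0.1, -0.6, -0.4]
gripper_width: 0.0582
16.05 [0.622  0.1385 0.185 ] [-1.795e+02  1.000e-01 -1.117e+02] [ 0.1 -0.6 -0.4] 0.05821336055190018 [ 30.3  18.4  -8.3   0.4 -63.  -52.1]
[([618.7, 123.8, 34.1, 33.9], -21.0, (322, 205))]
```

View pics/w9.png

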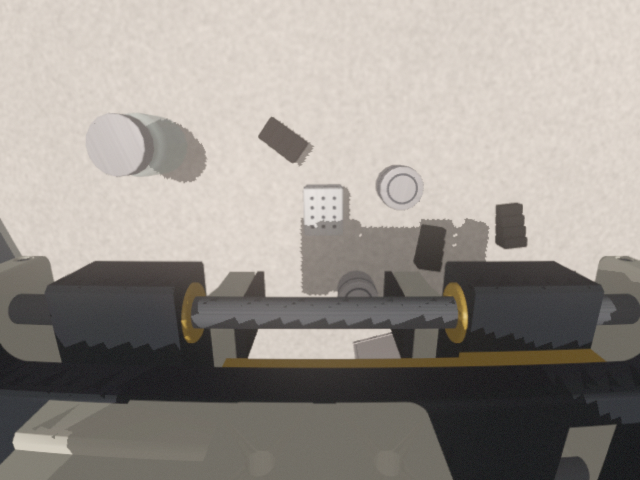

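```bash
python3 -m handwheel '[-0.2,-1.1,-6,0,0,0.005,-0.2,-1.1,-10,0,0,0.005,-0.2,-1.1,-12,0,0,0.005,-0.2,-1.1,-14,0,0,0.005,-0.2,-1.1,-15.5,0,0,0.005,-0.2,-1.1,-16.4,0,0,0.005,-0.2,-1.1,-16.4,0,0,0.005,-0.2,-1.1,-16.4,0,0,0.005]' 115
python3 -m handwheel '[0,0,0,0,0,0,0,0,0,0,0,0,0,0,0,0,0,0,0,0,0,0,0,0,0,0,0,0,0,0]' 255 30
```

```text
time_s: 16.9
tcp_pos: [0.6203, 0.1264, 0.0218]
eef_rot: [-179.5, 0.1, -111.5]
contact_force: [0.5, -0.2, 0.6]
gripper_width: 0.048
time_s: 17.4
tcp_pos: [0.6208, 0.1265, 0.0228]
eef_rot: [-179.4, 0.1, -111.4]
contact_force: [-1.4, -1.2, 4.9]
gripper_width: 0.0357
```

```bash
python3 -m handwheel '[0,0,5,0,0,0,0,0,10,0,0,0,0,0,15,0,0,0,-1,-6,17,0,0,0.14,-2,-11,17,0,0,0.28,-3,-16,17,0,0,0.42,-3,-20,17,0,0,0.48,-3,-20,17,0,0,0.48]'
python3 -m handwheel '[-1,-17,0,0,0,0,-1,-17,0,0,0,0,-1,-17,0,0,0,0,-1,-17,0,0,0,0,-1,-17,0,0,0,0,-1,-17,0,0,0,0,-1,-17,0,0,0,0]'
```

```text
time_s: 18.2
tcp_pos: [0.5896, -0.0777, 0.193]
eef_rot: [-179.4, 0.1, -84.0]
contact_force: [0.1, -0.1, -1.8]
gripper_width: 0.036
time_s: 18.9
tcp_pos: [0.5796, -0.2468, 0.1929]
eef_rot: [-179.4, 0.2, -84.0]
contact_force: [0.5, 0.1, -1.8]
gripper_width: 0.0358
```

```bash
python3 -m handwheel '[0,-0.75,-3,0,0,0,0,-0.75,-8,0,0,0,0,-0.75,-11,0,0,0,0,-0.75,-13,0,0,0,0,-0.75,-13,0,0,0,0,-0.75,-13,0,0,0]'
python3 - <<'E'
from h import *
st();c=snap('wrist','w10')
E
```

```text
time_s: 19.5
tcp_pos: [0.5803, -0.2535, 0.0635]
eef_rot: [-179.4, 0.1, -83.9]
contact_force: [0.5, 0.1, -0.3]
gripper_width: 0.0359
19.5 [ 0.5803 -0.2535  0.0635] [-1.794e+02  1.000e-01 -8.390e+01] [ 0.5  0.1 -0.3] 0.03588805844319067 [ -6.1  24.6 -16.2  -0.3 -48.6  12.4]
```

View pics/w10.png

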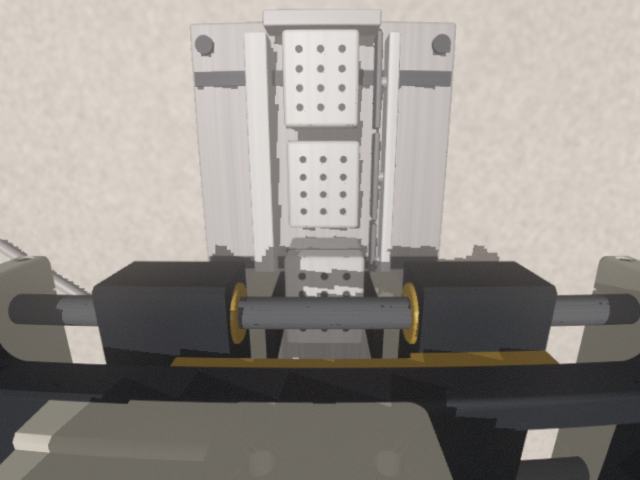

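```bash
python3 - <<'E'
from h import *
st();c=snap('wrist')
o=np.array([.5855,-.304]);t=np.radians(6.1);X=np.array([np.cos(t),np.sin(t)]);Y=np.array([-np.sin(t),np.cos(t)])
for n,u,v in [('far far',320,29),('far near',322,126),('mid far',323,140),('mid near',323,228),('midL',290,185),('midR',359,185),('farL',283.5,75),('farR',357.5,75)]:
    p=onz(c,u,v,.048)[:2]-o;print(n,np.round([p@X,p@Y],4))
E
```

```text
19.55 [ 0.5808 -0.2538  0.0643] [-1.793e+02  1.000e-01 -8.390e+01] [-0.5  0.2 -0.5] 0.03565947445018747 [ -6.1  24.6 -16.2  -0.3 -48.6  12.4]
far far [ 0.0023 -0.0709]
far near [ 0.0014 -0.0275]
mid far [ 0.0009 -0.0209]
mid near [0.0009 0.0234]
midL [0.0176 0.0011]
midR [-0.0172  0.0011]
farL [ 0.0195 -0.0509]
farR [-0.0154 -0.0508]
```

```bash
python3 -m handwheel '[0,0,-1.5,0,0,0,0,0,-2.3,0,0,0,0,0,-2.9,0,0,0,0,0,-3.1,0,0,0,0,0,-3.1,0,0,0,0,0,-3.1,0,0,0]'
python3 -m handwheel '[0,0,0,0,0,0,0,0,0,0,0,0,0,0,0,0,0,0,0,0,0,0,0,0]' 85
python3 -m handwheel '[0,0,3,0,0,0,0,0,8,0,0,0,0,0,13,0,0,0,0,0,18,0,0,0,0,0,19,0,0,0,0,0,19,0,0,0]' 
python3 - <<'E'
from h import *
st();c=snap('wrist','w11');c=snap('scene');cv2.imwrite('pics/s11.png',cv2.resize(c['img'][150:300,190:370,::-1],(720,600)))
E
```

```text
time_s: 20.2
tcp_pos: [0.5807, -0.254, 0.0346]
eef_rot: [-179.3, 0.1, -83.9]
contact_force: [-4.7, 2.7, 9.9]
gripper_width: 0.0356
time_s: 20.6
tcp_pos: [0.5806, -0.254, 0.0343]
eef_rot: [-179.3, 0.1, -83.9]
contact_force: [0.6, -0.8, 0.2]
gripper_width: 0.0574
time_s: 21.2
tcp_pos: [0.5819, -0.2543, 0.2272]
eef_rot: [-179.0, 0.0, -83.9]
contact_force: [-0.4, 0.8, -0.8]
gripper_width: 0.0587
21.2 [ 0.5819 -0.2543  0.2272] [-179.     0.   -83.9] [-0.4  0.8 -0.8] 0.058732608749702375 [ -6.2  16.3  -5.3  -0.2 -67.5  12.3]
```

View pics/w11.png

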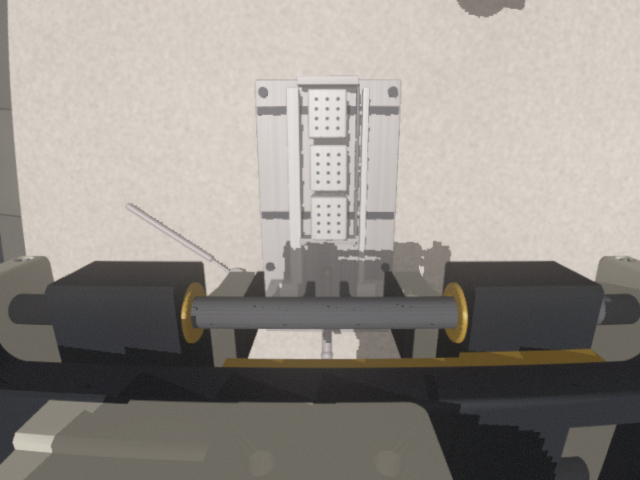

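View pics/s11.png

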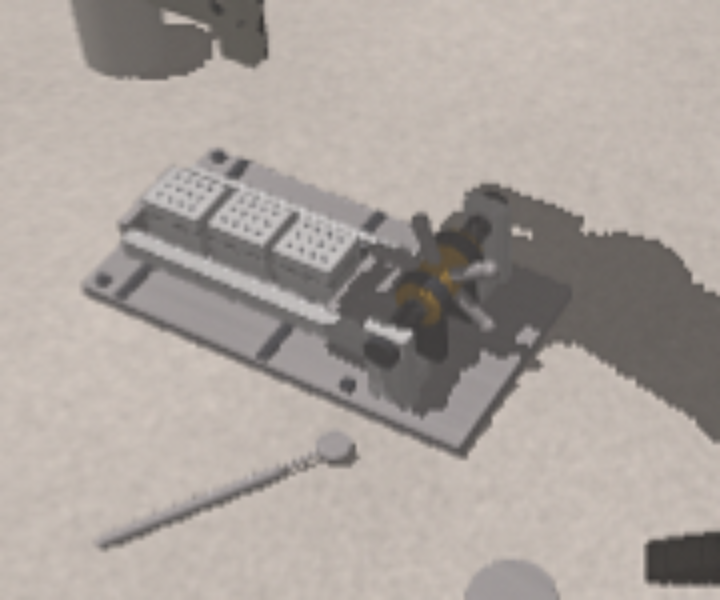

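All three boxes are in the bed. Now I'll work out the sleeve's starting angle from the three spoke balls seen in w2, at (325,154), (326,196) and (325,244).

```bash
cat >> h.py <<'E'
BED=np.array([.5855,-.304,.012]);t_=np.radians(6.1);BX=np.array([np.cos(t_),np.sin(t_),0]);BY=np.array([-np.sin(t_),np.cos(t_),0])
def tb(x,y,z): # bed xy (m), z world
    p=BED+BX*x+BY*y;p[2]=z;return p
def spokeball(a,rad=.045): # a deg, positive towards bed from vertical
    a=np.radians(a);return tb(0,.145-rad*np.sin(a),.064+rad*np.cos(a))
E
python3 - <<'E'
from h import *
import pickle
a=pickle.load(open('w2.pkl','rb'))
for z in (.064,):
  print(np.round(proj(a,[tb(-.028,.145,z),tb(.028,.145,z),tb(0,.145,z)]),1).tolist())
obs=np.array([154,196,244.])
for th in range(0,72,6):
    print(th,[np.round(proj(a,spokeball(th+k*72))[0],0).tolist() for k in(-1,0,1)])
E
```

```text
[[356.5, 200.7], [296.5, 201.5], [326.5, 201.1]]
0 [[327.0, 249.0], [327.0, 210.0], [326.0, 154.0]]
6 [[327.0, 249.0], [327.0, 204.0], [326.0, 153.0]]
12 [[327.0, 248.0], [327.0, 198.0], [326.0, 152.0]]
18 [[327.0, 246.0], [327.0, 192.0], [326.0, 152.0]]
24 [[327.0, 244.0], [327.0, 186.0], [326.0, 152.0]]
30 [[327.0, 242.0], [327.0, 181.0], [326.0, 153.0]]
36 [[327.0, 239.0], [327.0, 176.0], [326.0, 154.0]]
42 [[327.0, 235.0], [326.0, 171.0], [326.0, 156.0]]
48 [[327.0, 231.0], [326.0, 166.0], [326.0, 158.0]]
54 [[327.0, 226.0], [326.0, 163.0], [326.0, 160.0]]
60 [[327.0, 221.0], [326.0, 159.0], [326.0, 163.0]]
66 [[327.0, 215.0], [326.0, 157.0], [326.0, 166.0]]
```

θ₀ comes out at about 14° (0.25 rad), and the measured jaw gap of about 58 mm agrees. Shutting the fingers and moving behind the upright spoke.

```bash
python3 -m handwheel '[-1.4,11.6,-3,-0.0018,0.0174,0,-1.4,11.6,-3,-0.0018,0.0174,0,-1.4,11.6,-6,-0.0018,0.0174,0,-1.4,11.6,-9,-0.0018,0.0174,0,-1.4,11.6,-9,-0.0018,0.0174,0,-1.4,11.6,-9,-0.0018,0.0174,0]' 255 20
python3 - <<'E'
from h import *
st();c=snap('wrist','w12');s=sensors.get_state();p=np.array(s['tcp_pos'])-tb(0,.145,.064);print('rel',p@BX,p@BY,p[2])
E
```

```text
time_s: 21.9
tcp_pos: [0.5655, -0.1381, 0.1324]
eef_rot: [179.4, 0.1, -83.9]
contact_force: [0.5, 0.6, 1.3]
gripper_width: 0.016
21.9 [ 0.5655 -0.1381  0.1324] [ 1.794e+02  1.000e-01 -8.390e+01] [0.5 0.6 1.3] 0.016045912876100264 [  5.4  16.7 -18.   -0.1 -55.8   0.7]
rel -0.0012933925301607339 0.021809892210096184 0.0695928769480349
```

View pics/w12.png

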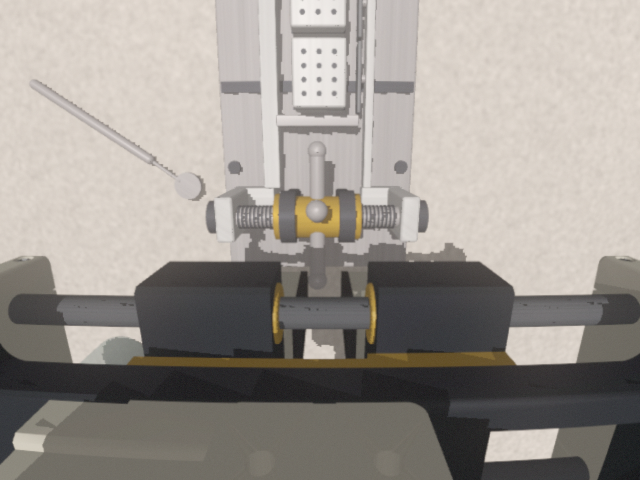

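```bash
python3 -m handwheel '[0.1,0,0,0,0,0,0.1,0,0,0,0,0,0.1,0,-2,0,0,0,0.1,0,-4,0,0,0,0.1,0,-4,0,0,0,0.1,0,-4,0,0,0]'
python3 -m handwheel '[0.05,-1,0,0,0,0,0.15,-1.5,0,0,0,0,0.2,-2,0,0,0,0,0.25,-2.5,0,0,0,0,0.3,-3,0,0,0,0,0.35,-3.3,0,0,0,0,0.35,-3.3,0,0,0,0]'
python3 - <<'E'
from h import *
st();c=snap('wrist','w13');s=sensors.get_state();p=np.array(s['tcp_pos'])-tb(0,.145,.064);print('rel',p@BX,p@BY,p[2])
c=snap('scene');cv2.imwrite('pics/s13.png',cv2.resize(c['img'][150:300,190:370,::-1],(720,600)))
E
```

```text
time_s: 22.55
tcp_pos: [0.5678, -0.1387, 0.0943]
eef_rot: [179.6, 0.1, -84.0]
contact_force: [0.1, 1.2, 0.6]
gripper_width: 0.0006
time_s: 23.25
tcp_pos: [0.5712, -0.1722, 0.0943]
eef_rot: [179.6, 0.1, -84.0]
contact_force: [0.5, 2.0, 0.7]
gripper_width: 0.0006
23.25 [ 0.5712 -0.1722  0.0943] [ 1.796e+02  1.000e-01 -8.400e+01] [0.5 2.  0.7] 0.0005785168325148948 [  1.9  20.1 -18.8  -0.1 -51.5   4.1]
rel -0.0002448776160300273 -0.012333949029625391 0.030353353255340693
```

View pics/s13.png

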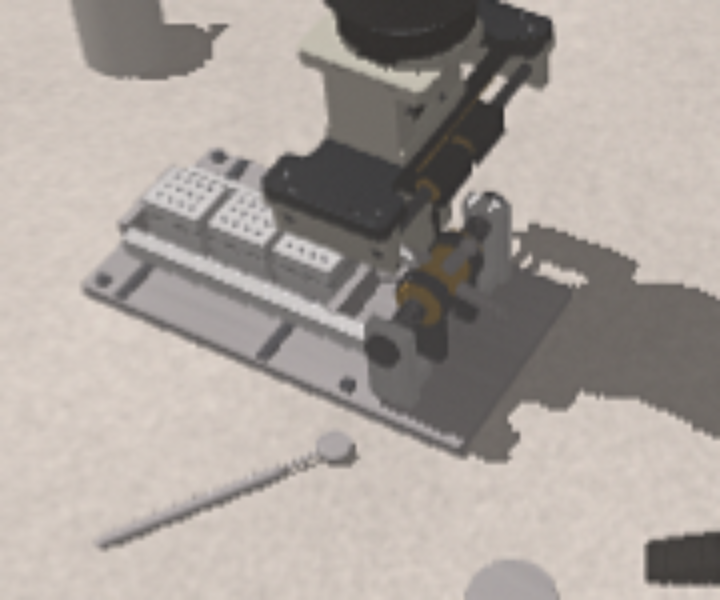

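View pics/w13.png

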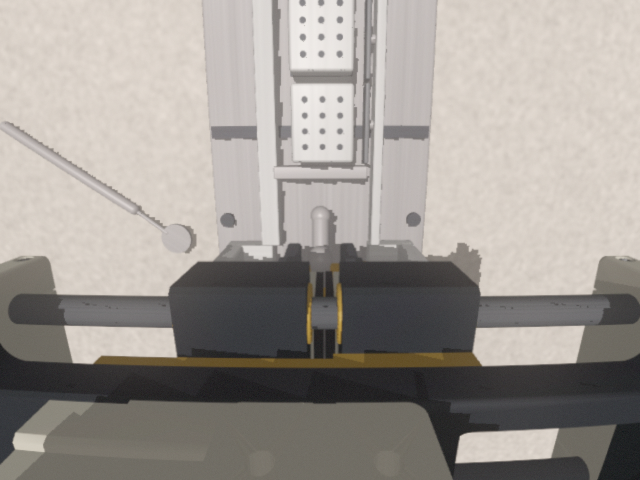

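```bash
python3 - <<'E'
from h import *
c=snap('wrist')
for th in range(10,100,6): print(th,np.round(proj(c,spokeball(th))[0],0))
E
```

```text
10 [323. 310.]
16 [323. 300.]
22 [323. 289.]
28 [323. 279.]
34 [323. 269.]
40 [323. 259.]
46 [323. 250.]
52 [322. 242.]
58 [322. 235.]
64 [322. 228.]
70 [322. 223.]
76 [322. 219.]
82 [322. 215.]
88 [322. 213.]
94 [322. 211.]
```

```bash
python3 -m handwheel '[0,0.3,2,0,0,0,0,0.3,4,0,0,0,-0.4,4,4.5,0,0,0,-0.6,6.2,4.5,0,0,0,-0.6,6.2,4.5,0,0,0,-0.6,6.2,4.5,0,0,0]'
python3 - <<'E'
from h import *
st();c=snap('wrist','w14')
for th in range(0,120,6): print(th,[np.round(proj(c,spokeball(th-k*72))[0],0)[1] for k in (0,1)])
E
```

```text
time_s: 24.0
tcp_pos: [0.5653, -0.1097, 0.1397]
eef_rot: [179.6, 0.0, -83.9]
contact_force: [0.3, 0.0, 0.0]
gripper_width: 0.0
24.0 [ 0.5653 -0.1097  0.1397] [179.6   0.  -83.9] [0.3 0.  0. ] 3.7264541438073915e-05 [  8.4  15.6 -18.5  -0.1 -56.3  -2.3]
0 [np.float64(180.0), np.float64(241.0)]
6 [np.float64(172.0), np.float64(240.0)]
12 [np.float64(163.0), np.float64(239.0)]
18 [np.float64(154.0), np.float64(236.0)]
24 [np.float64(146.0), np.float64(233.0)]
30 [np.float64(138.0), np.float64(229.0)]
36 [np.float64(131.0), np.float64(224.0)]
42 [np.float64(124.0), np.float64(219.0)]
48 [np.float64(118.0), np.float64(212.0)]
54 [np.float64(114.0), np.float64(205.0)]
60 [np.float64(110.0), np.float64(197.0)]
66 [np.float64(107.0), np.float64(189.0)]
72 [np.float64(104.0), np.float64(180.0)]
78 [np.float64(103.0), np.float64(172.0)]
84 [np.float64(103.0), np.float64(163.0)]
90 [np.float64(103.0), np.float64(154.0)]
96 [np.float64(105.0), np.float64(146.0)]
102 [np.float64(107.0), np.float64(138.0)]
108 [np.float64(109.0), np.float64(131.0)]
114 [np.float64(112.0), np.float64(124.0)]
```

View pics/w14.png

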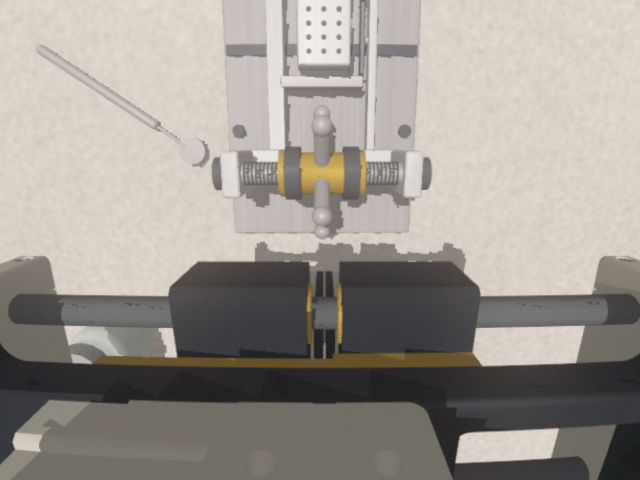

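The first push worked as predicted: forward ball at row 122, rear ball at row 215, so θ≈45°. Continuing with 72° strokes.

```bash
python3 -m handwheel '[0,0,-3,0,0,0,0,0,-4.7,0,0,0,0.13,-1.2,-4.7,0,0,0,0.26,-2.5,-4.7,0,0,0,0.4,-3.8,-4.7,0,0,0,0.53,-5.1,-4.7,0,0,0,0.65,-6.3,-4.7,0,0,0,0.65,-6.3,-4.7,0,0,0]'
python3 -m handwheel '[0,0.2,0,0,0,0,0,0.3,3,0,0,0,-0.1,1,5,0,0,0,-0.5,5,5,0,0,0,-0.6,6.3,5,0,0,0,-0.6,6.3,4.7,0,0,0,-0.6,6.3,4.7,0,0,0]'
python3 - <<'E'
from h import *
st();c=snap('wrist','w15');cv2.imwrite('pics/z15.png',cv2.resize(c['img'][80:260,220:430,::-1],(700,600)))
for th in range(90,126,6): print(th,[np.round(proj(c,spokeball(th-k*72))[0],0)[1] for k in (0,1,2)])
E
```

```text
time_s: 24.85
tcp_pos: [0.5725, -0.1753, 0.0934]
eef_rot: [179.7, 0.0, -84.0]
contact_force: [-0.6, 0.5, 0.3]
gripper_width: 0.0008
time_s: 25.55
tcp_pos: [0.5662, -0.1122, 0.1401]
eef_rot: [179.6, 0.0, -84.0]
contact_force: [-0.2, 0.2, -0.0]
gripper_width: 0.0006
25.55 [ 0.5662 -0.1122  0.1401] [179.6   0.  -84. ] [-0.2  0.2 -0. ] 0.0005649537371582034 [  8.2  15.7 -18.3  -0.  -56.3  -2.1]
90 [np.float64(108.0), np.float64(159.0), np.float64(240.0)]
96 [np.float64(109.0), np.float64(151.0), np.float64(237.0)]
102 [np.float64(111.0), np.float64(143.0), np.float64(233.0)]
108 [np.float64(113.0), np.float64(136.0), np.float64(228.0)]
114 [np.float64(116.0), np.float64(129.0), np.float64(223.0)]
120 [np.float64(120.0), np.float64(123.0), np.float64(216.0)]
```

View pics/w15.png

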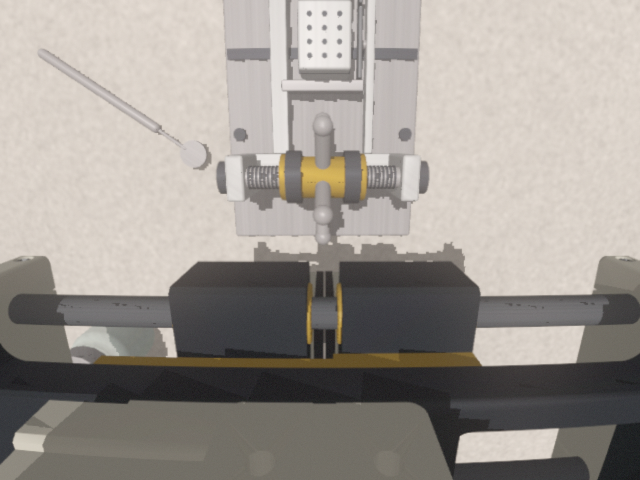

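θ≈121° (rear ball at row 215) and the jaw lugs have visibly moved in. Next stroke.

```bash
python3 -m handwheel '[0,0,-3,0,0,0,0,0,-4.7,0,0,0,0.1,-1.2,-4.7,0,0,0,0.2,-2.5,-4.7,0,0,0,0.35,-3.8,-4.7,0,0,0,0.45,-5.1,-4.7,0,0,0,0.6,-6.1,-4.7,0,0,0,0.6,-6.1,-4.7,0,0,0]'
python3 -m handwheel '[0,0.2,0,0,0,0,0,0.3,3,0,0,0,-0.1,1,5,0,0,0,-0.5,5,5,0,0,0,-0.6,6.3,5,0,0,0,-0.6,6.3,4.7,0,0,0,-0.6,6.3,4.7,0,0,0]'
python3 -m handwheel '[0,0,-3,0,0,0,0,0,-4.7,0,0,0,0.1,-1.2,-4.7,0,0,0,0.2,-2.5,-4.7,0,0,0,0.35,-3.8,-4.7,0,0,0,0.45,-5.1,-4.7,0,0,0,0.6,-6.1,-4.7,0,0,0,0.6,-6.1,-4.7,0,0,0]'
python3 -m handwheel '[0,0.2,0,0,0,0,0,0.3,3,0,0,0,-0.1,1,5,0,0,0,-0.5,5,5,0,0,0,-0.6,6.2,5,0,0,0,-0.6,6.2,4.7,0,0,0,-0.6,6.2,4.7,0,0,0]'
python3 - <<'E'
from h import *
st();c=snap('wrist','w16');
for th in range(252,280,4): print(th,[np.round(proj(c,spokeball(th-k*72))[0],0)[1] for k in (2,3,4)])
E
```

```text
time_s: 26.4
tcp_pos: [0.5729, -0.1756, 0.0939]
eef_rot: [179.7, -0.0, -84.1]
contact_force: [1.0, -0.0, 0.5]
gripper_width: 0.0005
time_s: 27.1
tcp_pos: [0.5666, -0.1124, 0.1406]
eef_rot: [179.6, -0.1, -84.0]
contact_force: [-0.5, 0.6, 0.4]
gripper_width: 0.0002
time_s: 27.9
tcp_pos: [0.5732, -0.1754, 0.0943]
eef_rot: [179.7, -0.1, -84.1]
contact_force: [-0.2, 0.7, 0.4]
gripper_width: 0.0005
time_s: 28.6
tcp_pos: [0.567, -0.1133, 0.141]
eef_rot: [179.6, -0.1, -84.0]
contact_force: [0.4, -0.2, -0.1]
gripper_width: 0.0004
28.6 [ 0.567  -0.1133  0.141 ] [ 1.796e+02 -1.000e-01 -8.400e+01] [ 0.4 -0.2 -0.1] 0.00040353970961438045 [  8.1  15.7 -18.3   0.1 -56.4  -2.2]
252 [np.float64(116.0), np.float64(138.0), np.float64(230.0)]
256 [np.float64(118.0), np.float64(134.0), np.float64(227.0)]
260 [np.float64(120.0), np.float64(129.0), np.float64(223.0)]
264 [np.float64(122.0), np.float64(126.0), np.float64(218.0)]
268 [np.float64(125.0), np.float64(122.0), np.float64(214.0)]
272 [np.float64(128.0), np.float64(119.0), np.float64(209.0)]
276 [np.float64(131.0), np.float64(117.0), np.float64(204.0)]
```

View pics/w16.png

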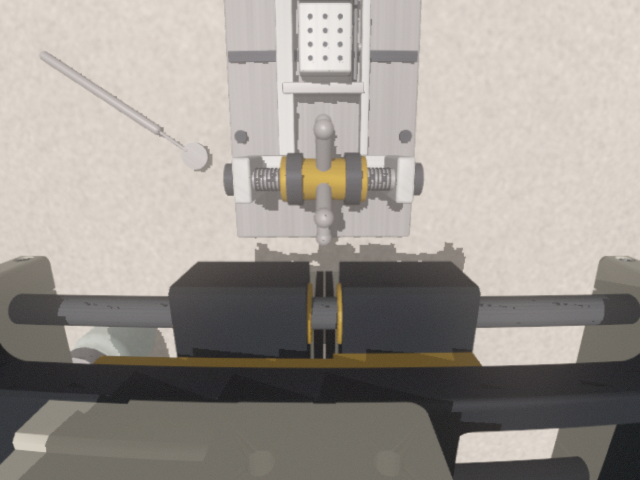

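θ≈265°. Two more strokes.

```bash
python3 -m handwheel '[0,0,-3,0,0,0,0,0,-4.8,0,0,0,0.1,-1.2,-4.8,0,0,0,0.2,-2.5,-4.8,0,0,0,0.35,-3.8,-4.8,0,0,0,0.45,-5.1,-4.8,0,0,0,0.55,-6.0,-4.8,0,0,0,0.55,-6.0,-4.8,0,0,0]'
python3 -m handwheel '[0,0.2,0,0,0,0,0,0.3,3,0,0,0,-0.1,1,5,0,0,0,-0.5,5,5,0,0,0,-0.6,6.3,5,0,0,0,-0.65,6.3,4.7,0,0,0,-0.65,6.3,4.7,0,0,0]'
python3 -m handwheel '[0,0,-3,0,0,0,0,0,-4.8,0,0,0,0.1,-1.2,-4.8,0,0,0,0.2,-2.5,-4.8,0,0,0,0.35,-3.8,-4.8,0,0,0,0.45,-5.1,-4.8,0,0,0,0.55,-6.0,-4.8,0,0,0,0.55,-6.0,-4.8,0,0,0]'
python3 -m handwheel '[0,0.2,0,0,0,0,0,0.3,3,0,0,0,-0.1,1,5,0,0,0,-0.5,5,5,0,0,0,-0.65,6.2,5,0,0,0,-0.65,6.2,4.7,0,0,0,-0.65,6.2,4.7,0,0,0]'
python3 - <<'E'
from h import *
st();c=snap('wrist','w17');
for th in range(390,424,4): print(th,[np.round(proj(c,spokeball(th-k*72))[0],0)[1] for k in (4,5,6)])
E
```

```text
time_s: 29.45
tcp_pos: [0.573, -0.1756, 0.0937]
eef_rot: [179.7, -0.2, -84.2]
contact_force: [-0.5, 0.4, 0.7]
gripper_width: 0.001
time_s: 30.15
tcp_pos: [0.5662, -0.1125, 0.1403]
eef_rot: [179.6, -0.2, -84.1]
contact_force: [0.1, 0.1, 0.4]
gripper_width: 0.0005
time_s: 30.95
tcp_pos: [0.5723, -0.1744, 0.0931]
eef_rot: [179.7, -0.2, -84.2]
contact_force: [0.0, 0.4, 1.5]
gripper_width: 0.0002
time_s: 31.65
tcp_pos: [0.5655, -0.1123, 0.1397]
eef_rot: [179.6, -0.2, -84.1]
contact_force: [0.6, -0.4, 0.2]
gripper_width: 0.0005
31.65 [ 0.5655 -0.1123  0.1397] [179.6  -0.2 -84.1] [ 0.6 -0.4  0.2] 0.00048602179235482254 [  8.3  15.6 -18.7   0.3 -56.1  -2.6]
390 [np.float64(111.0), np.float64(143.0), np.float64(234.0)]
394 [np.float64(113.0), np.float64(138.0), np.float64(231.0)]
398 [np.float64(115.0), np.float64(134.0), np.float64(227.0)]
402 [np.float64(117.0), np.float64(129.0), np.float64(223.0)]
406 [np.float64(119.0), np.float64(125.0), np.float64(219.0)]
410 [np.float64(122.0), np.float64(122.0), np.float64(215.0)]
414 [np.float64(125.0), np.float64(119.0), np.float64(210.0)]
418 [np.float64(128.0), np.float64(116.0), np.float64(205.0)]
422 [np.float64(131.0), np.float64(114.0), np.float64(199.0)]
```

View pics/w17.png

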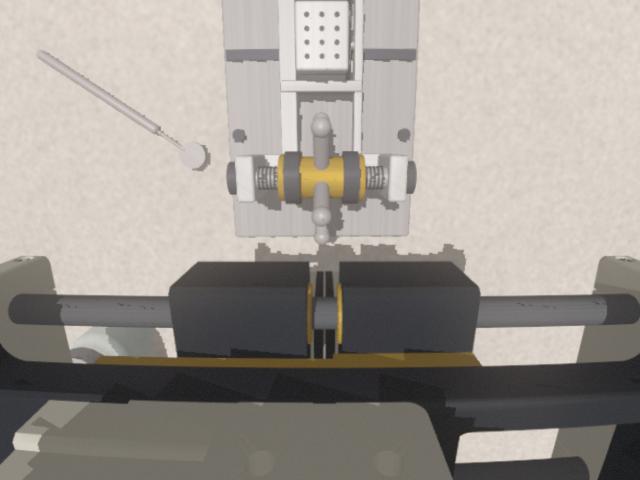

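θ≈409° (7.14 rad). The final stroke aims at about 470° (8.2 rad).

```bash
python3 -m handwheel '[0,0,-3,0,0,0,0,0,-4.7,0,0,0,0.1,-1.2,-4.7,0,0,0,0.2,-2.5,-4.7,0,0,0,0.3,-3.5,-4.7,0,0,0,0.4,-4.5,-4.7,0,0,0,0.55,-5.4,-4.7,0,0,0,0.55,-5.4,-4.7,0,0,0]'
python3 -m handwheel '[0,0,0,0,0,0,0,0,0,0,0,0]'
python3 -m handwheel '[0,0.3,0,0,0,0,0,0.4,3,0,0,0,-0.1,1,5,0,0,0,-0.5,5,5,0,0,0,-0.6,5.7,5,0,0,0,-0.6,5.7,4.7,0,0,0,-0.6,5.7,4.7,0,0,0]'
python3 - <<'E'
from h import *
st();c=snap('wrist','w18');
for th in range(440,490,4): print(th,[np.round(proj(c,spokeball(th-k*72))[0],0)[1] for k in (5,6,7)])
E
```

```text
time_s: 32.5
tcp_pos: [0.5715, -0.1683, 0.0934]
eef_rot: [179.7, -0.2, -84.2]
contact_force: [0.1, 1.4, 1.8]
gripper_width: 0.0003
time_s: 32.7
tcp_pos: [0.5716, -0.1687, 0.0938]
eef_rot: [179.7, -0.3, -84.3]
contact_force: [-0.3, 2.1, 0.6]
gripper_width: 0.0004
time_s: 33.4
tcp_pos: [0.5653, -0.1118, 0.1403]
eef_rot: [179.7, -0.3, -84.2]
contact_force: [0.3, 0.2, -0.7]
gripper_width: 0.0003
33.4 [ 0.5653 -0.1118  0.1403] [179.7  -0.3 -84.2] [ 0.3  0.2 -0.7] 0.00030125068255748306 [  8.4  15.6 -18.7   0.3 -56.1  -2.8]
440 [np.float64(107.0), np.float64(173.0), np.float64(243.0)]
444 [np.float64(107.0), np.float64(167.0), np.float64(242.0)]
448 [np.float64(107.0), np.float64(161.0), np.float64(241.0)]
452 [np.float64(108.0), np.float64(156.0), np.float64(239.0)]
456 [np.float64(109.0), np.float64(150.0), np.float64(237.0)]
460 [np.float64(110.0), np.float64(145.0), np.float64(234.0)]
464 [np.float64(112.0), np.float64(140.0), np.float64(231.0)]
468 [np.float64(113.0), np.float64(135.0), np.float64(228.0)]
472 [np.float64(115.0), np.float64(131.0), np.float64(224.0)]
476 [np.float64(118.0), np.float64(126.0), np.float64(220.0)]
480 [np.float64(120.0), np.float64(123.0), np.float64(216.0)]
484 [np.float64(123.0), np.float64(119.0), np.float64(211.0)]
488 [np.float64(126.0), np.float64(116.0), np.float64(206.0)]
```

View pics/w18.png

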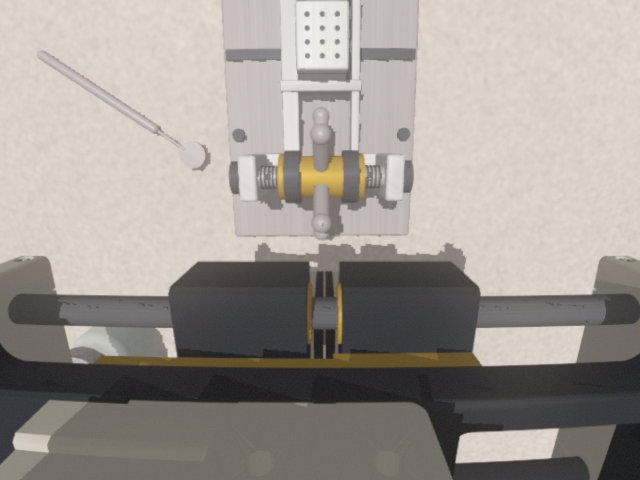

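```bash
python3 - <<'E'
from h import *
import pickle
a=pickle.load(open('w2.pkl','rb'));c=snap('wrist')
d=lambda c,p,q:np.linalg.norm(onz(c,*p,.076)-onz(c,*q,.076))*1000
print('outer edges w2',d(a,(253.8,201),(397,201)),'now',d(c,(238.5,177),(404,177)))
i=c['img'];cv2.imwrite('pics/z18.png',cv2.resize(i[0:200,220:430,::-1],(630,600)))
E
```

```text
outer edges w2 128.94404355806432 now 106.35567112858148
```

View pics/z18.png

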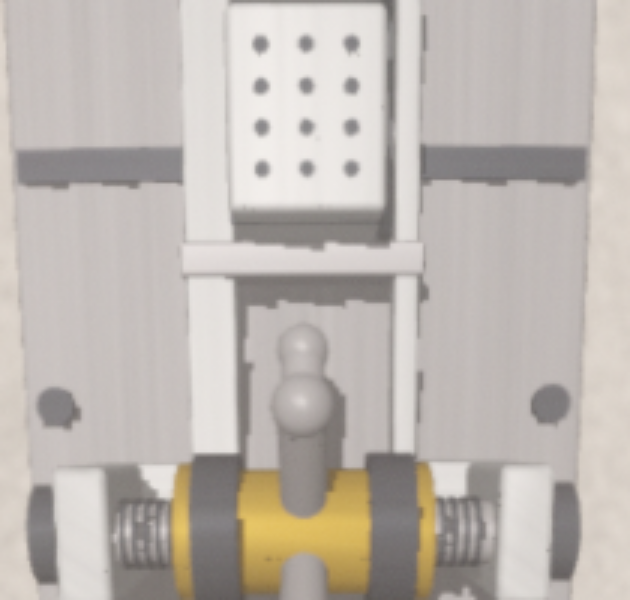

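The jaw draw-in matches (lug spacing down 22.6 mm against 24 expected), so the sleeve is at ≈8.24 rad. Now checking where the pots and props are, in case one was knocked.

```bash
python3 -m handwheel '[-5,11,4.5,0,0,0.7,-10.6,23,8.5,0,0,0.7,-10.6,27,8.5,0,0,0.7,-10.6,27,8.5,0,0,0.7,-10.6,27,8.5,0,0,1.3,-10.6,27,8.5,0,0,1.3,-10.6,27,8.5,0,0,1.47,-10.6,27,8.5,0,0,1.47]' 85
python3 -m handwheel '[0,0,0,0,0,0.35,0,0,0,0,0,0.35,0,0,0,0,0,0.35,0,0,0,0,0,0.35]'
python3 - <<'E'
from h import *
st();c=snap('wrist','w20')
import pickle;pickle.dump(c,open('w20.pkl','wb'))
E
```

```text
time_s: 34.3
tcp_pos: [0.4594, 0.1591, 0.226]
eef_rot: [179.7, -0.3, -15.0]
contact_force: [-0.0, 0.2, -0.5]
gripper_width: 0.0567
time_s: 34.7
tcp_pos: [0.4597, 0.1585, 0.2258]
eef_rot: [179.7, -0.3, 5.1]
contact_force: [-0.1, 0.1, -0.7]
gripper_width: 0.0586
34.7 [0.4597 0.1585 0.2258] [179.7  -0.3   5.1] [-0.1  0.1 -0.7] 0.05855903535606979 [ 42.6   2.4 -22.8   0.5 -64.7  52.2]
```

View pics/w20.png

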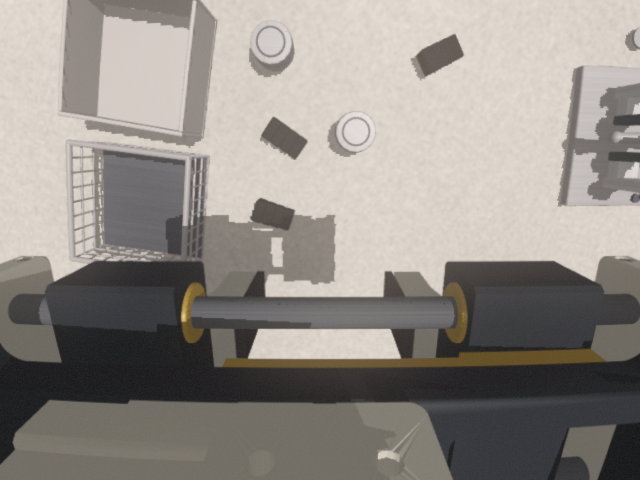

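```bash
cat >> h.py <<'E'
def props(c,vmax=112,rows=262,z=.012):
    im=c['img'];hsv=cv2.cvtColor(im,cv2.COLOR_RGB2HSV)
    d=hsv[:,:,2]<vmax;d[rows:]=0
    d=cv2.morphologyEx(d.astype(np.uint8),cv2.MORPH_OPEN,np.ones((3,3)))
    return [r for r in rect(c,d,z) if 30<r[0][2]<60 and 15<r[0][3]<36]
E
python3 - <<'E'
from h import *
import pickle;c=pickle.load(open('w20.pkl','rb'))
for r_ in props(c): print(r_)
im=c['img']
g=cv2.medianBlur(cv2.cvtColor(im,cv2.COLOR_RGB2GRAY),3)
h=cv2.HoughCircles(g[:250,220:420],cv2.HOUGH_GRADIENT,1,40,param1=80,param2=15,minRadius=16,maxRadius=24)
for u,v,q in h[0]: print('pot',u+220,v,q,np.round(onz(c,u+220,v,.034),4))
for n,u,v in [('b TL',66,142),('b TR',209,157),('b BL',70,259),('r BL',60,114),('r BR',202,140)]: print(n,np.round(onz(c,u,v,.06),4))
cv2.imwrite('pics/z20.png',cv2.resize(im[0:262,50:470,::-1],(800,499)))
E
```

```text
([451.0, 213.7, 42.9, 26.7], 76.2, (272, 214))
([533.7, 206.2, 42.0, 22.9], 60.2, (284, 138))
([630.0, 56.2, 43.2, 23.2], -57.7, (439, 55))
pot 356.5 131.5 20.0 [0.5458 0.1333 0.034 ]
pot 271.5 50.5 22.3 [0.6122 0.2206 0.034 ]
b TL [0.5142 0.4065 0.06  ]
b TR [0.5102 0.269  0.06  ]
b BL [0.3976 0.4128 0.06  ]
r BL [0.5394 0.4108 0.06  ]
r BR [0.525  0.2757 0.06  ]
```

View pics/z20.png

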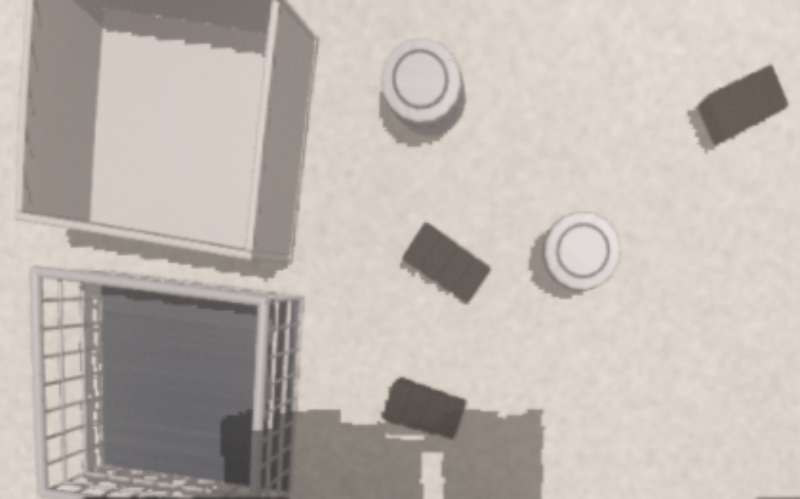

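```bash
python3 - <<'E'
from h import *
import pickle;c=pickle.load(open('w20.pkl','rb'))
P={}
for n,u,v in [('b TL',66,141),('b TR',191,156.5),('b BL',71,258),('r BL',60,114),('r BR',182,134.5),('r TR',193,0)]: P[n]=onz(c,u,v,.06);print(n,np.round(P[n],4))
print('basket mid',(P['b TR']+P['b BL'])/2)
e=(P['r BR']-P['r BL']);print(np.linalg.norm(e),np.degrees(np.arctan2(e[1],e[0])))
n=np.array([-e[1],e[0],0])/np.linalg.norm(e);print('rej mid',(P['r BL']+P['r BR'])/2+.06*n)
# pots by disc
for u,v in [(271,42),(355.5,131)]: print(np.round(onz(c,u,v,.034),4))
# top-cam check
t=snap('top');print('top', np.round(proj(t,[[*( (P['b TR']+P['b BL'])/2)[:2],.06],[.588,.338,.06]]),1))
E
```

```text
b TL [0.5151 0.4065 0.06  ]
b TR [0.5093 0.2858 0.06  ]
b BL [0.3987 0.4116 0.06  ]
r BL [0.5394 0.4108 0.06  ]
r BR [0.5285 0.2943 0.06  ]
r TR [0.6418 0.2863 0.06  ]
basket mid [0.45401562 0.3487339  0.06      ]
0.11704718044574212 -95.34476649649375
rej mid [0.59365369 0.34698652 0.06      ]
[0.6197 0.2215 0.034 ]
[0.5462 0.1343 0.034 ]
top [[177.4 297.8]
 [183.  248. ]]
```

```bash
python3 -m handwheel '[8.6,-2.4,-5,0,0,-0.09,8.6,-2.4,-10,0,0,-0.09,8.6,-2.4,-14,0,0,-0.09,8.6,-2.4,-18,0,0,-0.09,8.6,-2.4,-20.5,0,0,-0.09,8.6,-2.4,-21.7,0,0,-0.09,8.6,-2.4,-21.7,0,0,-0.09,8.6,-2.4,-21.7,0,0,-0.09]' 100
python3 -m handwheel '[0,0,0,0,0,0,0,0,0,0,0,0,0,0,0,0,0,0,0,0,0,0,0,0,0,0,0,0,0,0]' 255 30
```

```text
time_s: 35.6
tcp_pos: [0.5468, 0.1352, 0.0104]
eef_rot: [179.7, -0.4, -0.3]
contact_force: [0.8, 0.8, 0.1]
gripper_width: 0.0534
time_s: 36.1
tcp_pos: [0.5479, 0.136, 0.0125]
eef_rot: [179.8, -0.6, -0.2]
contact_force: [-2.2, 0.9, 9.5]
gripper_width: 0.0393
```

```bash
python3 -m handwheel '[0,0,5,0,0,0,0,0,10,0,0,0,-2,6,12,0,0,0,-4,12,12,0,0,0,-6,18,12,0,0,0,-7.2,21.3,12,0,0,0,-7.2,21.3,12,0,0,0,-7.2,21.3,12,0,0,0]'
python3 -m handwheel '[0,0,-4,0,0,0,0,0,-8,0,0,0,0,0,-9,0,0,0,0,0,-9,0,0,0,0,0,-9,0,0,0]'
python3 - <<'E'
from h import *
st();c=snap('wrist','w21')
E
```

```text
time_s: 36.9
tcp_pos: [0.4748, 0.3527, 0.1334]
eef_rot: [179.9, -0.6, -0.0]
contact_force: [0.2, 0.0, -0.6]
gripper_width: 0.0395
time_s: 37.4
tcp_pos: [0.4758, 0.3531, 0.045]
eef_rot: [180.0, -0.7, -0.0]
contact_force: [0.7, -0.2, -0.6]
gripper_width: 0.0391
37.4 [0.4758 0.3531 0.045 ] [180.   -0.7  -0. ] [ 0.7 -0.2 -0.6] 0.039074985788331226 [ 55.9  22.7 -23.2   0.9 -43.7  33.5]
```

View pics/w21.png

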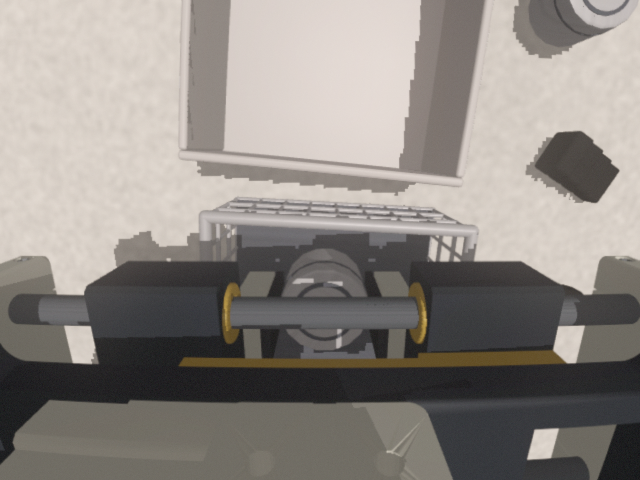

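```bash
python3 - <<'E'
from h import *
c=snap('wrist')
a,b=onz(c,182,154,.06),onz(c,462,184,.06);e=b-a;n=np.array([-e[1],e[0],0])/np.linalg.norm(e);print(a,b,np.linalg.norm(e),'rejmid',(a+b)/2+.06*n)
a,b=onz(c,203,214,.06),onz(c,476,231,.06);e=b-a;n=np.array([-e[1],e[0],0])/np.linalg.norm(e);print(a,b,np.linalg.norm(e),'basmid',(a+b)/2-.06*n)
E
python3 -m handwheel '[0,-0.3,-1.5,0,0,0,0,-0.3,-2.7,0,0,0,0,-0.3,-2.7,0,0,0]'
python3 -m handwheel '[0,0,0,0,0,0,0,0,0,0,0,0,0,0,0,0,0,0]' 120
python3 -m handwheel '[0,0,4,0,0,0,0,0,9,0,0,0,0,0,13,0,0,0,4,-4,15,0,0,0,8,-8,16,0,0,0,12,-11,16,0,0,0,12,-11,16,0,0,0,12,-11,16,0,0,0]' 100
python3 - <<'E'
from h import *
st();c=snap('wrist','w22')
import pickle;pickle.dump(c,open('w22.pkl','wb'))
for r_ in props(c): print(r_)
E
```

```text
[0.54100157 0.41229064 0.06      ] [0.52872192 0.29548723 0.06      ] 0.11744712925345013 rejmid [0.59453289 0.34761565 0.06      ]
[0.51579663 0.40541663 0.06      ] [0.50844128 0.28734917 0.06      ] 0.11829634193710947 basmid [0.45223505 0.35011354 0.06      ]
time_s: 37.8
tcp_pos: [0.4759, 0.3504, 0.0181]
eef_rot: [-179.9, -0.8, -0.0]
contact_force: [0.2, -0.4, -1.2]
gripper_width: 0.0392
time_s: 38.1
tcp_pos: [0.4761, 0.3507, 0.0186]
eef_rot: [-179.9, -0.8, -0.0]
contact_force: [-0.3, -0.8, -0.4]
gripper_width: 0.0465
time_s: 38.9
tcp_pos: [0.5976, 0.2388, 0.1786]
eef_rot: [-179.9, -0.8, -0.2]
contact_force: [0.2, 0.5, -0.0]
gripper_width: 0.053
38.9 [0.5976 0.2388 0.1786] [-179.9   -0.8   -0.2] [ 0.2  0.5 -0. ] 0.05297682734027551 [ 39.4  19.   -8.2   0.5 -62.1  50.2]
([630.4, 56.4, 43.9, 29.1], -56.6, (513, 187))
([753.7, -16.2, 52.1, 22.8], 25.4, (601, 54))
```

View pics/w22.png

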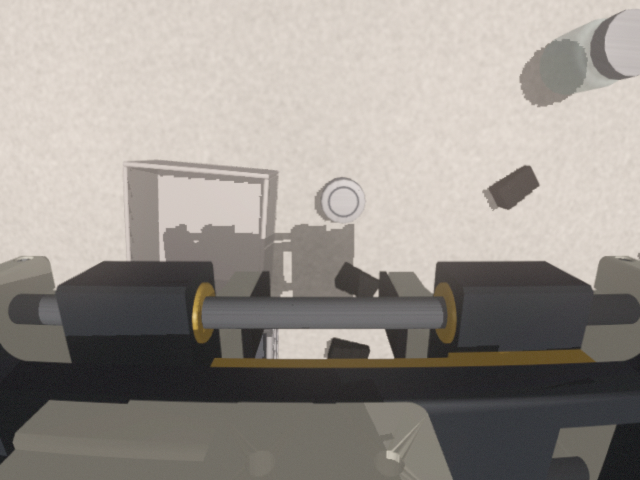

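```bash
python3 - <<'E'
from h import *
c=snap('wrist');st()
print(onz(c,342.5,200.5,.034))
E
```

```text
39.0 [0.5958 0.2404 0.1784] [-1.799e+02 -7.000e-01 -1.000e-01] [-0.6 -0.3 -0.3] 0.05319195106763005 [ 39.6  19.   -8.3   0.5 -62.1  50.1]
[0.61994154 0.2235813  0.034     ]
```

```bash
python3 -m handwheel '[2.4,-1.8,-4,0,0.012,0,2.4,-1.8,-8,0,0.012,0,2.4,-1.8,-12,0,0.012,0,2.4,-1.8,-15,0,0.012,0,2.4,-1.8,-16.8,0,0.012,0,2.4,-1.8,-16.8,0,0.012,0,2.4,-1.8,-16.8,0,0.012,0]'
python3 -m handwheel '[0,0,0,0,0,0,0,0,0,0,0,0,0,0,0,0,0,0,0,0,0,0,0,0,0,0,0,0,0,0]' 255 30
python3 -m handwheel '[0,0,5,0,0,0,0,0,10,0,0,0,-5,0,12,0,0,0,-10,5,12,0,0,0,-15,9,12,0,0,0,-19.2,12.9,12,0,0,0,-19.2,12.9,12,0,0,0,-19.2,12.9,12,0,0,0]'
```

```text
time_s: 39.7
tcp_pos: [0.6195, 0.2235, 0.0109]
eef_rot: [-179.9, -0.1, 0.0]
contact_force: [-0.8, -0.5, 0.1]
gripper_width: 0.0532
time_s: 40.2
tcp_pos: [0.6201, 0.2241, 0.0125]
eef_rot: [-179.9, -0.2, 0.0]
contact_force: [-2.7, 1.1, 6.8]
gripper_width: 0.0392
time_s: 41.0
tcp_pos: [0.425, 0.3562, 0.1334]
eef_rot: [-179.7, -0.2, 0.3]
contact_force: [0.1, 0.7, -0.0]
gripper_width: 0.0393
```

```bash
python3 -m handwheel '[0.2,-0.6,-4,0,0,0,0.2,-0.6,-7,0,0,0,0.2,-0.6,-9,0,0,0,0.2,-0.6,-10.5,0,0,0,0.2,-0.6,-11.3,0,0,0,0.2,-0.6,-11.3,0,0,0]'
python3 -m handwheel '[0,0,0,0,0,0,0,0,0,0,0,0,0,0,0,0,0,0]' 120
python3 -m handwheel '[0,0,4,0,0,0,0,0,9,0,0,0,0,0,13,0,0,0,0,-6,17,0,0,0,0,-12,17,0,0,0,1,-13,17,0,0,-0.1,1,-13,17,0,0,-0.2,1,-13,17,0,0,-0.24]' 120
python3 - <<'E'
from h import *
st();c=snap('wrist','w23')
for r_ in props(c): print(r_)
c=snap('scene');cv2.imwrite('pics/s23.png',cv2.resize(c['img'][210:390,330:570,::-1],(800,600)))
E
```

```text
time_s: 41.6
tcp_pos: [0.4269, 0.3495, 0.0196]
eef_rot: [-179.8, -0.1, 0.3]
contact_force: [-0.5, -0.3, -1.4]
gripper_width: 0.0394
time_s: 41.9
tcp_pos: [0.4273, 0.35, 0.0205]
eef_rot: [-179.7, -0.2, 0.3]
contact_force: [0.4, -0.5, -0.2]
gripper_width: 0.0461
time_s: 42.7
tcp_pos: [0.4376, 0.2188, 0.1919]
eef_rot: [-179.6, -0.3, -13.8]
contact_force: [0.1, 1.3, -0.4]
gripper_width: 0.0461
42.7 [0.4376 0.2188 0.1919] [-179.6   -0.3  -13.8] [ 0.1  1.3 -0.4] 0.04614550769497133 [ 49.7   4.2 -25.4   0.1 -59.9  26.5]
([451.3, 214.2, 40.9, 24.0], 76.3, (326, 203))
([534.2, 206.1, 41.3, 23.6], 59.6, (314, 116))
```

View pics/w23.png

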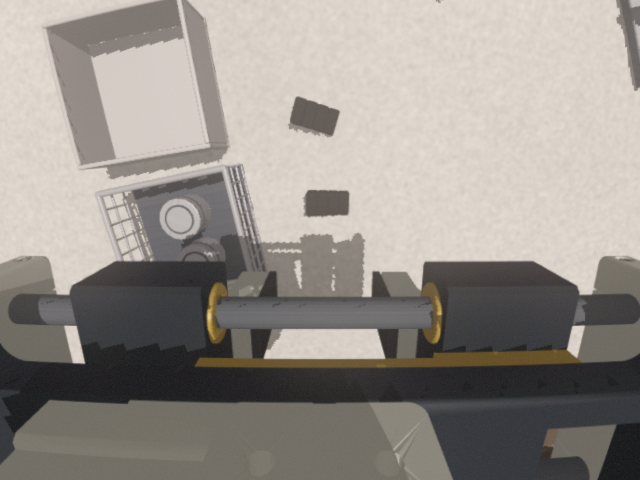

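View pics/s23.png

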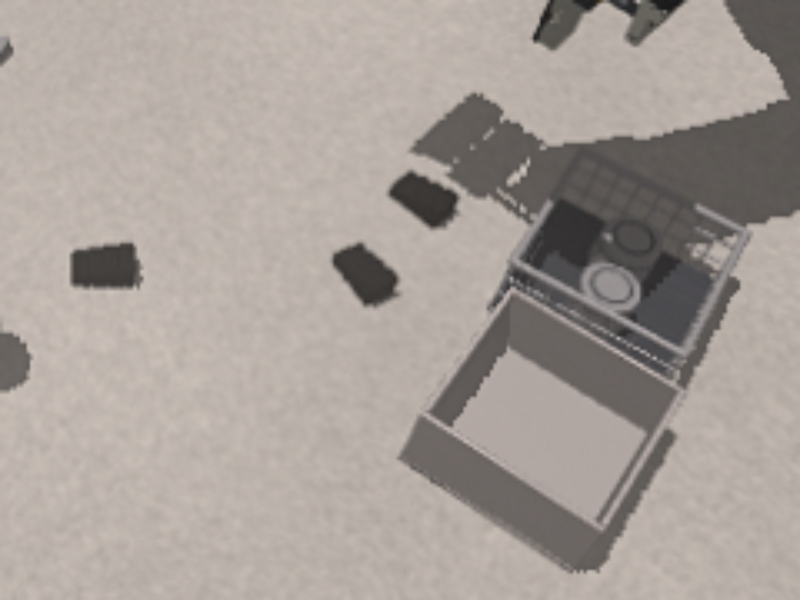

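Both pots are in the basket. Next is the prop at (0.4513,0.2142), long axis at 76°.

```bash
python3 -m handwheel '[1.4,-0.4,-5,0,0,-0.15,1.4,-0.4,-8,0,0,-0.3,1.4,-0.4,-8,0,0,-0.45,1.4,-0.4,-8,0,0,-0.6,1.4,-0.4,-8,0,0,-0.75,1.4,-0.4,-8,0,0,-0.9,1.4,-0.4,-8,0,0,-1.05,1.4,-0.4,-8,0,0,-1.2]' 120
python3 -m handwheel '[0,0,0,0,0,-0.15,0,0,0,0,0,-0.3,0,0,0,0,0,-0.39,0,0,0,0,0,-0.39,0,0,0,0,0,-0.39]'
python3 - <<'E'
from h import *
st();c=snap('wrist','w24')
for r_ in props(c): print(r_)
E
```

```text
time_s: 43.6
tcp_pos: [0.4514, 0.2161, 0.1116]
eef_rot: [-179.6, -0.2, -82.5]
contact_force: [0.7, 0.8, 0.1]
gripper_width: 0.0465
time_s: 44.1
tcp_pos: [0.4515, 0.2163, 0.1117]
eef_rot: [-179.6, -0.2, -104.6]
contact_force: [0.7, 0.8, 0.4]
gripper_width: 0.0463
44.1 [0.4515 0.2163 0.1117] [-179.6   -0.2 -104.6] [0.7 0.8 0.4] 0.04626338642919125 [ 48.5  10.4 -30.3   0.6 -49.3 -63.4]
([530.7, 201.0, 36.0, 26.5], 59.4, (222, 243))
([451.5, 212.9, 43.8, 23.7], 75.6, (323, 234))
([629.0, 57.7, 46.9, 30.7], -57.0, (41, 95))
```

View pics/w24.png

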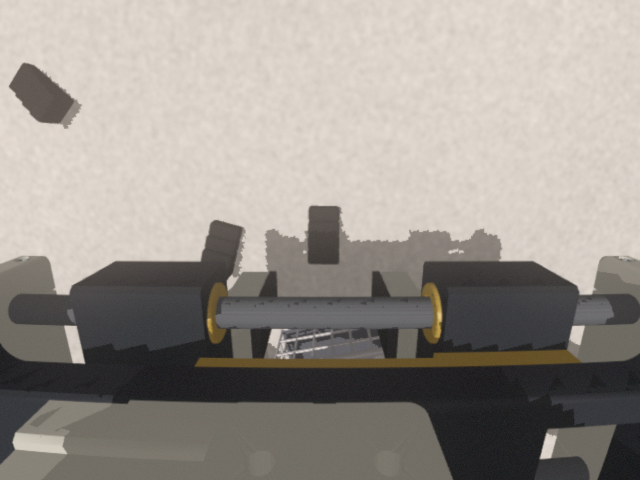

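```bash
python3 -m handwheel '[0,-0.2,-4,0,0,0,0,-0.2,-8,0,0,0,0,-0.2,-9.8,0,0,0,0,-0.2,-10.7,0,0,0,0,-0.2,-10.7,0,0,0,0,-0.2,-10.7,0,0,0]'
python3 -m handwheel '[0,0,0,0,0,0,0,0,0,0,0,0,0,0,0,0,0,0,0,0,0,0,0,0,0,0,0,0,0,0]' 255 25
python3 -m handwheel '[0,0,5,0,0,0,0,0,10,0,0,0,5,0,13,0,0,0,10,3,13,0,0,0,14,8,13,0,0,0,14.2,13.1,13,0,0,0,14.2,13.1,13,0,0,0,14.2,13.1,13,0,0,0]'
```

```text
time_s: 44.75
tcp_pos: [0.452, 0.2148, 0.0055]
eef_rot: [-179.6, -0.2, -104.5]
contact_force: [-0.8, -0.5, 0.3]
gripper_width: 0.0467
time_s: 45.25
tcp_pos: [0.4523, 0.2152, 0.0061]
eef_rot: [-179.6, -0.1, -104.5]
contact_force: [-1.5, -0.0, 7.2]
gripper_width: 0.0235
time_s: 46.05
tcp_pos: [0.5948, 0.3488, 0.1347]
eef_rot: [-179.6, -0.2, -104.4]
contact_force: [-0.0, -0.3, -1.1]
gripper_width: 0.0238
```

```bash
python3 -m handwheel '[0,0,-4,0,0,0,0,0,-8,0,0,0,0,0,-9,0,0,0,0,0,-9,0,0,0]'
python3 -m handwheel '[0,0,0,0,0,0,0,0,0,0,0,0,0,0,0,0,0,0]' 140
python3 -m handwheel '[0,0,5,0,0,0,0,0,10,0,0,0,-2,-5,12,0,0,-0.1,-4,-10,12,0,0,-0.2,-6,-14,10,0,0,-0.27,-6,-14,8,0,0,-0.27,-6,-14,8,0,0,-0.27]' 120
python3 - <<'E'
from h import *
st();c=snap('wrist','w25')
for r_ in props(c): print(r_)
c=snap('scene');cv2.imwrite('pics/s25.png',cv2.resize(c['img'][210:390,330:570,::-1],(800,600)))
E
```

```text
time_s: 46.45
tcp_pos: [0.5938, 0.3474, 0.0431]
eef_rot: [-179.7, -0.4, -104.4]
contact_force: [0.2, 0.2, 0.1]
gripper_width: 0.0235
time_s: 46.75
tcp_pos: [0.5947, 0.3481, 0.0451]
eef_rot: [-179.6, -0.2, -104.4]
contact_force: [-0.3, 0.1, -0.0]
gripper_width: 0.0381
time_s: 47.45
tcp_pos: [0.5329, 0.2058, 0.1245]
eef_rot: [-179.7, -0.3, -120.0]
contact_force: [0.3, 0.4, -0.6]
gripper_width: 0.0464
47.45 [0.5329 0.2058 0.1245] [-179.7   -0.3 -120. ] [ 0.3  0.4 -0.6] 0.04644456479294688 [ 41.   15.9 -20.6   0.5 -53.6 -71.3]
([534.2, 205.5, 44.3, 24.0], 60.1, (323, 235))
([629.7, 56.9, 44.8, 26.6], -57.9, (121, 133))
```

View pics/w25.png

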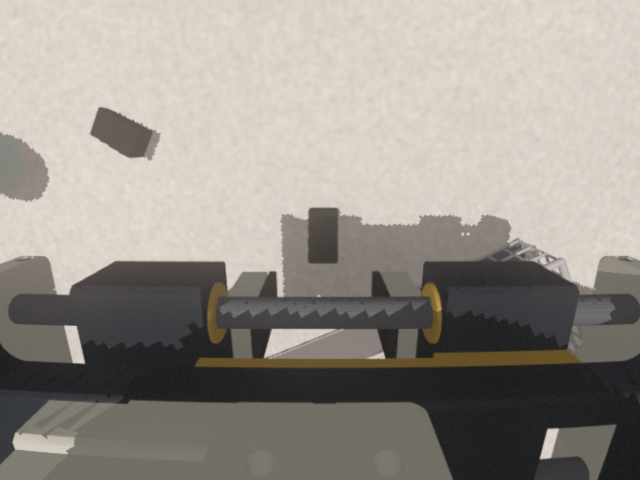

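View pics/s25.png

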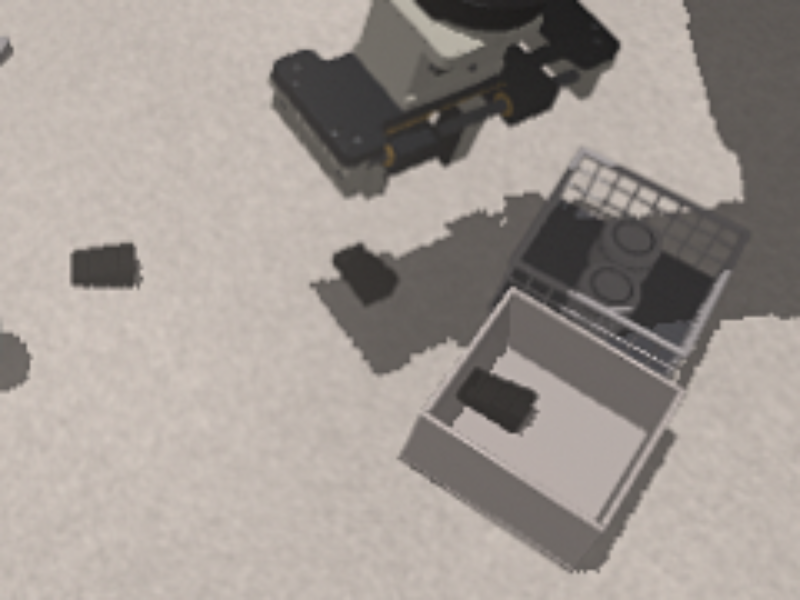

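```bash
python3 -m handwheel '[0.1,0,-4,0,0,0,0.1,0,-8,0,0,0,0.1,0,-10.8,0,0,0,0.1,0,-11.9,0,0,0,0.1,0,-11.9,0,0,0,0.1,0,-11.9,0,0,0]'
python3 -m handwheel '[0,0,0,0,0,0,0,0,0,0,0,0,0,0,0,0,0,0,0,0,0,0,0,0,0,0,0,0,0,0]' 255 25
python3 -m handwheel '[0,0,5,0,0,0,0,0,10,0,0,0,2,5,13,0,0,0,4,10,13,0,0,0,6,14.5,13,0,0,0,6,14.5,10,0,0,0,6,14.5,6,0,0,0,6,14.5,4,0,0,0]'
python3 -m handwheel '[0,0,0,0,0,0,0,0,0,0,0,0]'
```

```text
time_s: 48.15
tcp_pos: [0.5379, 0.2098, 0.0089]
eef_rot: [-179.5, -0.1, -119.8]
contact_force: [0.1, 0.2, 1.1]
gripper_width: 0.0468
time_s: 48.65
tcp_pos: [0.5383, 0.2101, 0.0097]
eef_rot: [-179.5, -0.0, -119.8]
contact_force: [-1.0, -0.0, 6.9]
gripper_width: 0.0238
time_s: 49.45
tcp_pos: [0.5965, 0.3544, 0.0457]
eef_rot: [-179.6, -0.2, -119.8]
contact_force: [-0.6, -1.9, -1.1]
gripper_width: 0.0238
time_s: 49.65
tcp_pos: [0.5962, 0.3541, 0.0453]
eef_rot: [-179.6, -0.3, -119.8]
contact_force: [0.3, -0.4, -0.5]
gripper_width: 0.0239
```

```bash
python3 -m handwheel '[0,0,0,0,0,0,0,0,0,0,0,0,0,0,0,0,0,0]' 140
python3 -m handwheel '[0,0,5,0,0,0,0,0,10,0,0,0,1,-5,12,0,0,0.15,2,-10,12,0,0,0.3,3,-15,12,0,0,0.45,3.3,-20,12,0,0,0.6,3.3,-25,10,0,0,0.75,3.3,-29,8,0,0,0.9]' 120
python3 -m handwheel '[0,0,0,0,0,0.15,0,0,0,0,0,0.19,0,0,0,0,0,0.19,0,0,0,0,0,0.19]'
python3 - <<'E'
from h import *
st();c=snap('wrist','w26')
for r_ in props(c): print(r_)
c=snap('scene');cv2.imwrite('pics/s26.png',cv2.resize(c['img'][210:390,330:570,::-1],(800,600)))
E
```

```text
time_s: 49.95
tcp_pos: [0.5969, 0.3545, 0.0469]
eef_rot: [-179.5, -0.2, -119.8]
contact_force: [1.2, 0.1, -0.3]
gripper_width: 0.038
time_s: 50.75
tcp_pos: [0.6308, 0.0678, 0.1311]
eef_rot: [-179.3, -0.2, -68.0]
contact_force: [0.4, -0.7, -0.1]
gripper_width: 0.0464
time_s: 51.15
tcp_pos: [0.631, 0.0679, 0.1318]
eef_rot: [-179.2, -0.2, -57.2]
contact_force: [-0.6, -0.1, -0.5]
gripper_width: 0.0464
51.15 [0.631  0.0679 0.1318] [-179.2   -0.2  -57.2] [-0.6 -0.1 -0.5] 0.04638309214814624 [ 23.8  20.5 -12.6   0.1 -56.1   9. ]
([630.7, 54.5, 43.6, 22.6], -57.0, (334, 218))
```

View pics/w26.png

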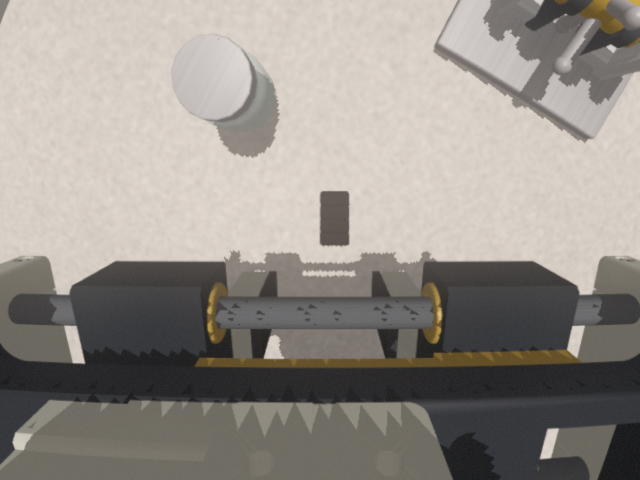

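View pics/s26.png

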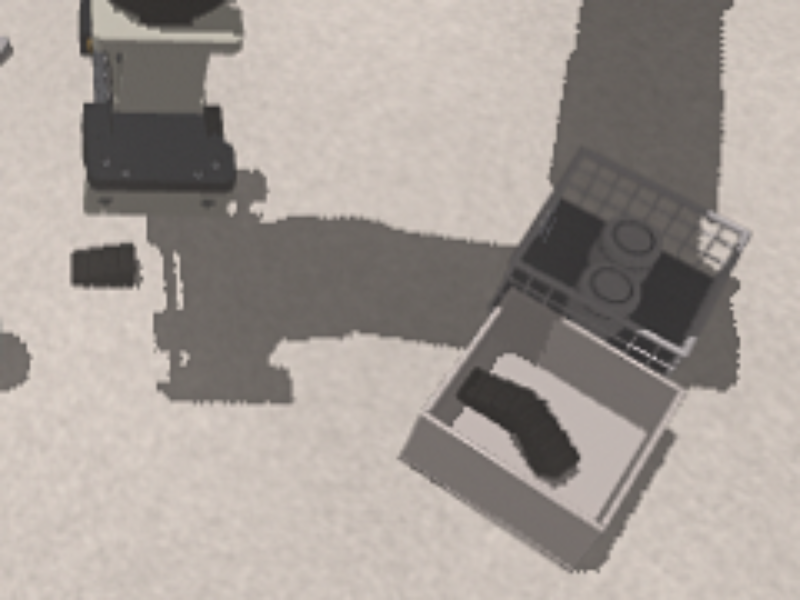

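```bash
python3 -m handwheel '[0,-1.2,-4,0,0,0,0,-1.2,-8,0,0,0,0,-1.2,-11,0,0,0,0,-1.2,-12.5,0,0,0,0,-1.2,-12.5,0,0,0,0,-1.2,-12.5,0,0,0]'
python3 -m handwheel '[0,0,0,0,0,0,0,0,0,0,0,0,0,0,0,0,0,0,0,0,0,0,0,0,0,0,0,0,0,0]' 255 25
python3 -m handwheel '[0,0,5,0,0,0,0,0,10,0,0,0,-1,6,13,0,0,0,-2,12,13,0,0,0,-3,18,13,0,0,0,-4,24,13,0,0,0,-4.2,28,13,0,0,0,-4.2,28,13,0,0,0]'
```

```text
time_s: 51.85
tcp_pos: [0.6312, 0.0566, 0.007]
eef_rot: [-179.2, -0.2, -57.1]
contact_force: [0.3, -0.8, -0.4]
gripper_width: 0.0462
time_s: 52.35
tcp_pos: [0.6317, 0.0568, 0.0079]
eef_rot: [-179.2, -0.3, -57.1]
contact_force: [-1.3, 1.1, 6.5]
gripper_width: 0.0239
time_s: 53.15
tcp_pos: [0.5888, 0.3395, 0.138]
eef_rot: [-179.2, -0.2, -57.0]
contact_force: [0.6, -0.1, -0.5]
gripper_width: 0.0235
```

```bash
python3 -m handwheel '[0,0,-4,0,0,0,0,0,-7,0,0,0,0,0,-8,0,0,0,0,0,-8,0,0,0]'
python3 -m handwheel '[0,0,0,0,0,0,0,0,0,0,0,0,0,0,0,0,0,0]' 140
python3 -m handwheel '[0,0,5,0,0,0,0,0,10,0,0,0,-6,-6,15,0,0,0,-12,-15,16,0,0,0,-14,-20,17,0,0,0.1,-14,-20,17,0,0,0.2,-14,-20,17,0,0,0.35,-14,-20,17,0,0,0.5]'
python3 -m handwheel '[0,0,0,0,0,0.15,0,0,0,0,0,0.3,0,0,0,0,0,0.45,0,0,0,0,0,0.5,0,0,0,0,0,0.5]'
python3 - <<'E'
from h import *
st();c=snap('wrist','w27')
c=snap('scene','s27');cv2.imwrite('pics/s27z.png',cv2.resize(c['img'][150:390,200:560,::-1],(800,533)))
E
```

```text
time_s: 53.55
tcp_pos: [0.5881, 0.3385, 0.0563]
eef_rot: [-179.4, -0.3, -57.0]
contact_force: [0.3, -0.7, -0.4]
gripper_width: 0.024
time_s: 53.85
tcp_pos: [0.589, 0.3389, 0.058]
eef_rot: [-179.2, -0.3, -57.1]
contact_force: [-0.5, -0.2, 0.6]
gripper_width: 0.0383
time_s: 54.65
tcp_pos: [0.4469, 0.1357, 0.2308]
eef_rot: [-179.0, -0.4, -28.2]
contact_force: [2.2, 1.4, 0.3]
gripper_width: 0.0396
time_s: 55.15
tcp_pos: [0.4471, 0.1356, 0.2319]
eef_rot: [-178.9, -0.5, 0.5]
contact_force: [1.1, 0.6, 0.2]
gripper_width: 0.0394
55.15 [0.4471 0.1356 0.2319] [-178.9   -0.5    0.5] [1.1 0.6 0.2] 0.039359925844546124 [ 40.6  -0.2 -24.2  -0.6 -64.9  50.2]
```

View pics/w27.png

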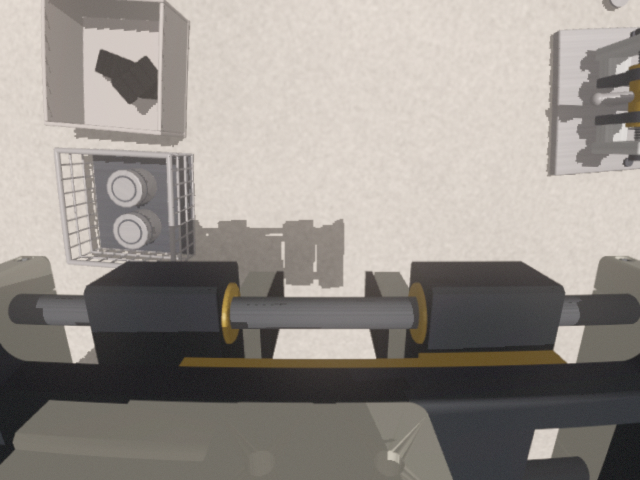

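View pics/s27z.png

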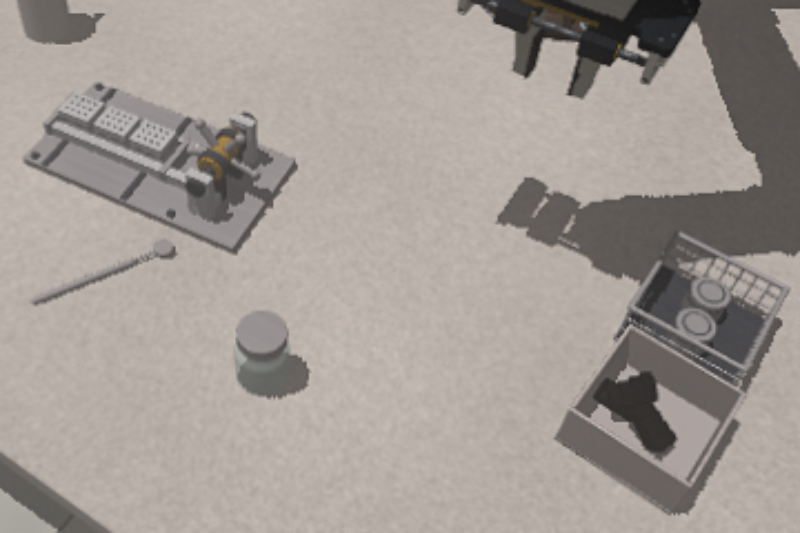

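Everything is sorted and the bench is clear. One last close look at the clamp.

```bash
python3 -m handwheel '[4,-8,0,0,0,-0.15,8,-14,0,0,0,-0.3,10,-20,0,0,0,-0.45,11,-25,0,0,0,-0.6,12,-30,0,0,0,-0.75,13,-35,0,0,0,-0.9,13.5,-38,0,0,0,-1.05,13.5,-38,0,0,0,-1.2]'
python3 -m handwheel '[0,0,-3,0,0,-0.15,0,0,-6,0,0,-0.28,0,0,-6,0,0,-0.28,0,0,-6,0,0,-0.28]'
python3 - <<'E'
from h import *
st();c=snap('wrist','w28')
import pickle;pickle.dump(c,open('w28.pkl','wb'))
E
```

```text
time_s: 56.05
tcp_pos: [0.5809, -0.2407, 0.2318]
eef_rot: [-178.9, -0.4, -68.7]
contact_force: [1.9, 0.6, 0.3]
gripper_width: 0.0392
time_s: 56.45
tcp_pos: [0.581, -0.2408, 0.1723]
eef_rot: [-178.9, -0.5, -84.5]
contact_force: [0.2, 1.1, 0.2]
gripper_width: 0.0399
56.45 [ 0.581  -0.2408  0.1723] [-178.9   -0.5  -84.5] [0.2 1.1 0.2] 0.03989244446533857 [ -4.6  17.8 -10.9   0.3 -60.2   9.9]
```

View pics/w28.png

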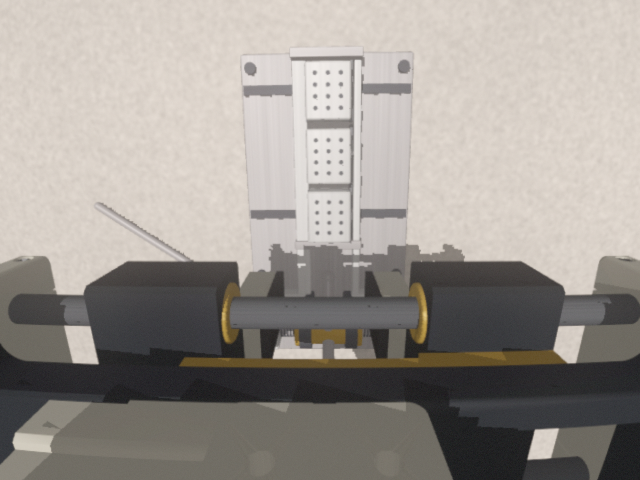

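```bash
python3 - <<'E'
from h import *
import pickle;c=pickle.load(open('w28.pkl','rb'))
for n,u,v in [('far L',307,90),('far R',351,90),('mid L',308,155),('mid R',352,155),('near L',308.5,215),('near R',351.5,215),('farfar',329,60),('nearnear',329,241)]:
    p=onz(c,u,v,.048)-BED;print(n,np.round([p@BX,p@BY],4))
for n,u,v in [('jawL out',293,155),('jawL in',306,155),('jawR out',362,155)]:
    p=onz(c,u,v,.028)-BED;print(n,np.round([p@BX,p@BY],4))
cv2.imwrite('pics/z28.png',cv2.resize(c['img'][40:250,270:390,::-1],(342,600)))
E
```

```text
far L [ 0.016 -0.049]
far R [-0.018  -0.0486]
mid L [0.0162 0.0004]
mid R [-0.0191  0.0007]
near L [0.0168 0.0493]
near R [-0.0191  0.0496]
farfar [-0.0012 -0.0705]
nearnear [-0.0002  0.0719]
jawL out [0.0304 0.0005]
jawL in [0.0192 0.0006]
jawR out [-0.0289  0.0011]
```

View pics/z28.png

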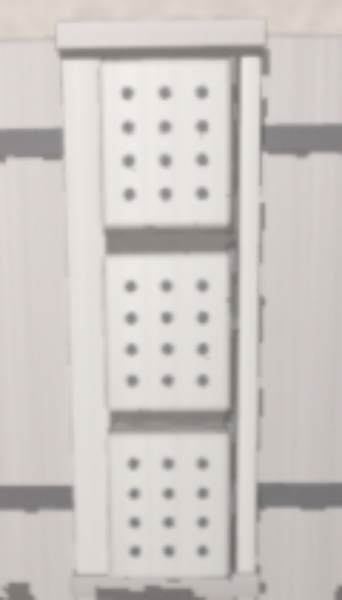

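The boxes are aligned against the far jaw, at x ≈ −1.2 mm. A sleeve at 8.24 rad predicts −1.36 mm, with the pads squeezed about 2.7 mm. Handing in.

```bash
python3 -c "
from h import *
r.close_job();st()"
```

```text
the job is handed in; nothing more can be done
the job is handed in; nothing more can be done
```

I finished the whole tray and handed the job in at about 56 s of the 210 s allowed; no verdict was reported.

- **Boxes and clamp:** all three bur boxes sit in the bed at y ≈ −49, 0 and +50 mm. I turned the sleeve in seven pushes on its spokes.
- **Pots and props:** both pots are in the wire basket and all three mouth props are in the reject box. The last pictures show the bench clear.
- **Bystanders:** the soap dispenser, jar and mouth mirror were never touched and looked unmoved in the last pictures.

**Last checks:**
- **Sleeve angle:** the spoke balls read about 472°, or 8.24 rad. They repeat every 72°; the measured starting gap of about 59 mm (58 mm when fully open) settles which turn it was.
- **Box position:** the boxes are about 1 to 1.5 mm off the middle line, towards the near jaw. At 8.24 rad I expected 1.36 mm, with the pads squeezed about 2.7 mm (roughly 5 N on each box). I inferred these forces from the geometry and could not measure them.
- **Jaw travel:** the lugs closed by 22.6 mm measured, against 24 mm expected. I put the difference down to reading edges in the picture.
- **Reject box position:** the overhead and wrist cameras disagreed by about 1 cm on its centre. I used the wrist value, and the props landed well inside.

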